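# Swap shipping blanks for finned converter modules in a covered cooling base

### The job

Lift the white cover off the finned cooling base and stand it upright on the bench clear of the base; take the red shipping blanks that are in it out into the steel tray. Set every converter module standing on the bench into the base, one to a bay in any bay, its fins slid between the fins of the bay and fully down, then put the cover back, fully home on the flange all round. Leave the tape roll, the black loupe and the gauge block where they lie.

Things in the scene. Friction and masses are not known exactly. Their poses are not given: they have to be found in the camera images.
- cooling_base: Fixed cooling base: grey plinth 100 (x) x 224 (y) x 12 mm, origin at the centre of its underside, z up, y along the row of three bays, x along the fins. On it an aluminium rim, outside 76x199 mm, 6 mm thick, rounded top at 24 mm height, encloses the bays; the plinth outside the rim is the flange, 12 mm high, on which the cover stands. The cover hides rim and bays at the start.
- cover: Loose white cover: open-bottomed box 87 (x) x 212 (y) x 62 mm, walls 4 mm (inside 79x204 mm), 300 g; origin at the centre of its lower edge, z up. It goes over the rim with 1.5 to 2.5 mm of play a side, 12 mm deep. Home: origin 12 mm above the base's origin, axes in line (half a turn makes no difference). Modules not fully down keep it from closing.
- cover_handle (a point): Centre of the cover's black handle bar: 14 mm thick (x), 96 mm long (y), 16 mm high, along the middle of the top on two round posts 80 mm apart; grip it across its 14 mm, between the posts. The point is 88 mm above the cover's lower edge; 18 mm of free room between bar and top. Axes as the cover's.
- bay_1 (a point): Middle of bay 1 (end at -y), at the height of its fin tops, 30 mm above the base's underside; axes as the base's. Five upright aluminium fins 58 mm long (x), 4 mm thick, 18 mm high, tops rounded, 12 mm apart (the middle one at y = 0): the gaps are 8 mm wide, so a module has 2 mm of play to each side and about 3 mm along x.
- bay_2 (a point): Middle of bay 2 (the middle bay), like bay 1. Bays are 66 mm apart; black bars 10 mm wide, up to 26 mm height, stand between them.
- bay_3 (a point): Middle of bay 3 (end at +y), like bay 1.
- module_1_mid (a point): Module 1 (may be absent; all alike): aluminium heat sink, black block on top with orange patch; 150 g, 53 mm high. Point: its centre, 26.5 mm above the fin tips; z up, x along the fins. Bottom up: 4 fins 17 mm deep, 58 mm long, 4 mm thick, tips rounded, at y = -18, -6, 6, 18 mm; plate 60x46x6 mm; block 26 (x) x 38 (y) x 30 mm, to be gripped across its 26 mm.
- module_2_mid (a point): Centre of module 2 (may be absent), like module 1. At the start each module stands upright on its fins on the bench, x within 0.5 rad of straight away from the robot. Fully down in a bay, its plate rests on the base's fin tops, and this point is then 9.5 mm above the bay's point.
- module_3_mid (a point): Centre of module 3 (may be absent), like module 1. A module fits a bay either way round (half a turn makes no difference).
- tray: Shallow fixed steel tray 100 (x) x 130 (y) x 14 mm, walls 2 mm; origin at the centre of its underside, z up. There is room for two blanks side by side along y, 60 mm between their middles.
- blank_1_mid (a point): Red plastic shipping blank in bay 1 at the start (may be absent), seated under the cover: same shape, sizes and point as a module but all red and 80 g. It must end inside the tray, its point at most 35 mm (x) and 50 mm (y) from the tray's middle and under 42 mm above the tray's underside (28.5 mm when standing).
- blank_2_mid (a point): Red blank in bay 2 at the start (may be absent), like blank 1. One or two of the three blanks are there.
- blank_3_mid (a point): Red blank in bay 3 at the start (may be absent), like blank 1.
- tape_roll: Bystander, not to be moved: beige tape roll, about 100 mm across and 25 mm high; origin at the middle of its underside.
- loupe: Bystander, not to be moved: black eye loupe, 39 mm across and 34 mm high; origin at the middle of its underside.
- gauge_block: Bystander, not to be moved: small grey steel gauge block, 35x30x9 mm; origin at the middle of its underside.
Things that resemble listed ones, but are neither listed nor needed, are in the scene too. Leave any green look-alike of the part that bears module_1_mid alone.

How it is judged:
By the outcome, as a careful person would: the job done as asked, in the order asked, and still so for the second after the job is handed in, with the robot touching nothing.
Of blank_1, blank_2, blank_3 only 1 to 2 are there at a start; the rules pass over those that are not, and their reading is None.
Of module_1, module_2, module_3 only 2 to 3 are there at a start; the rules pass over those that are not, and their reading is None.
At some moment in a run one of module_1, module_2, module_3 may be knocked a few centimetres aside while the robot is not near it.
Once in a run the grip may slacken for a moment while it holds something.
It also fails if it takes over 210 s, if anything falls off the work surface, if the arm or the gripper's body presses on something with over 40 N, if the wrist force passes 120 N, or if a joint passes its speed limit or range.

### The arm

A 7-joint arm with a two-finger parallel gripper is mounted at the origin on a cart in front of the work surface, level with it; the furniture and walls round the work are solid. World frame = base frame: x ahead of the robot, y to its left, z up, the work surface at z = 0. Lengths are in m, angles in rad, forces in N, time in s.
With the tool pointing down it reaches from about 0.425 to 0.925 m from the base axis. Payload 6.8 kg.
Tool frame: the origin (TCP) lies at the very end of the fingers, on their centre line; the grasp point (between the pads) lies 19 mm behind it; z points along the fingers, y is the line along which they close (so a half turn about z gives the same grasp; the last joint's range is limited). The gripper opens to 88 mm and grips with 3 to 60 N. Pads are 20 mm wide; open, the fingers measure 115 mm over their backs; the gripper's body (75 mm by 178 mm) begins 61 mm behind the grasp point.
Start: joints at [1.136, 0.477, 0.022, 1.555, -0.011, 1.109, -0.083], TCP at [0.217, -0.639, 0.198] pointing down, gripper open.
Joint ranges: [-2.96, 2.96], [-0.34, 2.1], [-1.41, 1.46], [0.24, 2.44], [-1.37, 4.51], [0.17, 1.92], [-2.96, 2.96]. Speed limits (rad/s): [2.39, 2.39, 3.14, 3.14, 3.14, 3.14, 3.14].

### API

Orientations are given as a rotation vector (axis times angle).
In Python, from rig import status, eyes, job gives the robot as it stands. The module is installed in compiled form; this text tells all that it offers.
- The arm moves only by the tool carry_out, never from a script. Its argument "motion" is text: rows parted by semicolons, each of 7 numbers parted by spaces: the shift along the tool's x, y, z as a fraction of full scale, then the turn, a rotation vector about the tool's x, y, z as a fraction of full scale, then the opening, from 0 (shut) to 1 (fully open). A call has 1 to 20 rows; each row is the pose to reach, as a shift and turn from the pose commanded when the call began, along the tool's axes at that moment, turning the shorter way round; what a row does not reach only later rows make up. Full scale, the value 1, is 500 mm for a shift and 360 degrees for a turn. A row lasts 1/8 s, in which the tool goes at most 62.5 mm and 10.7 degrees, less where a joint would pass 70% of its speed; a pose out of reach is approached as far as the arm can. A call with a number of a shift or a turn outside -1 to 1 is refused whole. A call with a gripper value outside its range is refused whole. The fingers move at their own pace and stop on an object; "force" is the grip in N (left out, the last holds). Time passes only in rows, so rows that repeat a pose let the fingers close. It gives the time, the measured TCP pose, the force, the opening and the grip force at its end, in the units of the state.
- status.state(): the state, without advancing time (a new reading comes with each control period).
- eyes.read_camera(name): name is "scene" or "top" or "wrist"; returns a dict with "image" (400x640x3 uint8, red, green, blue), "vertical_fov" (degrees; the focal length in pixels is half the picture's height over the tangent of half this angle, whatever the lens; pixels are square), "cx", "cy" (the principal point, pixels), "distortion" ([k1, k2, p1, p2, k3] as OpenCV has them; the pictures are not rectified), "rvec" (rotation vector, rad) and "tvec" (3), from world to camera coordinates, as OpenCV has them. Camera axes: x right, y down, z forward; pixel columns grow to the right and rows downward; lengths in m; the calibration is good to about 2 mm. A picture is of the moment at which its call begins. There is no depth.
- job.hand_in(): hands the job in; it is judged then, once.
The state is a dict: "time": time; "joint_pos": joint angles; "qvel": joint speeds; "joint_torque": joint torques, N m; "ee_pos": TCP position; "tool_rot": TCP orientation; "contact_force": force on the tool from outside, world axes, zero at the start; "moment": the same for the moment, N m; "opening": finger opening in m; "grip_force": force on a finger pad.
Only numpy, scipy, OpenCV 4.12 (cv2) and the standard library are available. Lean on these libraries where they do the work, as an engineer would, in place of code of your own. Each camera call takes 0.05 s, during which the arm holds its last target. There are 200 camera calls.

## Working session

There is one attempt and no reset: what is moved stays moved. The work goes in short steps, Python scripts to look and compute and a tool call to move; the robot and the scene stay as the last step left them, time stands still between calls to the robot, and variables do not carry over. Pictures are saved under pics/ and viewed, at most 14 in all, crops included, and the job is handed in when it is done.

Besides the shell and the picture viewer there is one more tool, called after "Request:" as name(argument=value, ...) on one line, values as JSON. carry_out: Moves the arm, as the interface text tells. Its arguments: {"type":"object","properties":{"motion":{"type":"string"},"force":{"type":"number"}},"required":["motion"]}

```bash
mkdir -p pics; ls; cat > h.py <<'E'
import cv2,numpy as np
from rig import status,eyes,job
def grab(n,f=None):
    c=eyes.read_camera(n)
    if f: cv2.imwrite('pics/'+f,c['image'][:,:,::-1])
    return c
def K(c):
    f=200/np.tan(np.radians(c['vertical_fov'])/2)
    return np.array([[f,0,c['cx']],[0,f,c['cy']],[0,0,1.]])
def ray(c,uv):
    p=cv2.undistortPoints(np.array(uv,float).reshape(-1,1,2),K(c),np.array(c['distortion'],float)).reshape(-1,2)
    R=cv2.Rodrigues(np.array(c['rvec'],float))[0];t=np.array(c['tvec'],float).ravel()
    d=np.c_[p,np.ones(len(p))]@R
    return -R.T@t,d
def onz(c,uv,z):
    o,d=ray(c,uv);return o+d*((z-o[2])/d[:,2])[:,None]
def proj(c,P):
    return cv2.projectPoints(np.array(P,float).reshape(-1,1,3),np.array(c['rvec'],float),np.array(c['tvec'],float),K(c),np.array(c['distortion'],float))[0].reshape(-1,2)
E
python3 - <<'E'
from h import *
for n in ['scene','top','wrist']:
    c=grab(n,n+'0.png'); o,d=ray(c,[[320,200]]); print(n,c['vertical_fov'],o.round(3),d.round(2),np.round(c['distortion'],3))
print(status.state())
E
```

```text
pics
scene 51.84530893999562 [ 0.243 -0.613  0.875] [[ 0.32  0.61 -0.73]] [-0.046  0.     0.     0.     0.   ]
top 54.1219284105533 [0.431 0.025 1.305] [[ 0.13  0.   -0.99]] [-0.092  0.     0.     0.     0.   ]
wrist 66.39808380090848 [ 0.286 -0.613  0.384] [[-0.27 -0.09 -0.96]] [-0.059  0.     0.     0.     0.   ]
{'time': 0.15, 'joint_pos': array([ 1.13587779,  0.4775985 ,  0.02238438,  1.55616197, -0.01149144,
        1.10928674, -0.08314244]), 'qvel': array([-0.00209333, -0.00127782,  0.00079394, -0.00348895, -0.00118228,
       -0.00088666, -0.00141596]), 'joint_torque': array([ 2.75156359e-03, -5.83287907e+01,  1.53680149e+00, -2.72874302e+01,
       -5.41683566e-02,  1.44877232e-02,  7.39517554e-05]), 'ee_pos': array([ 0.21651618, -0.63884131,  0.19704002]), 'tool_rot': array([-3.09848801e+00, -5.10791559e-01,  5.16982634e-04]), 'contact_force': array([-0.10510752, -0.9499326 , -0.09404388]), 'moment': array([0.00501793, 0.02136797, 0.05925155]), 'grip_force': 0.0, 'opening': 0.08761560800871535}
```

View pics/top0.png

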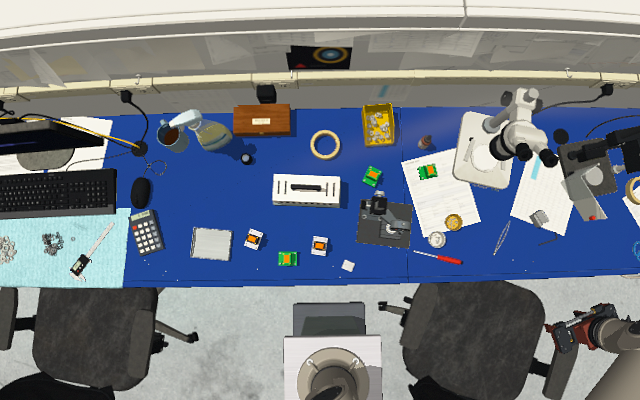

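View pics/scene0.png

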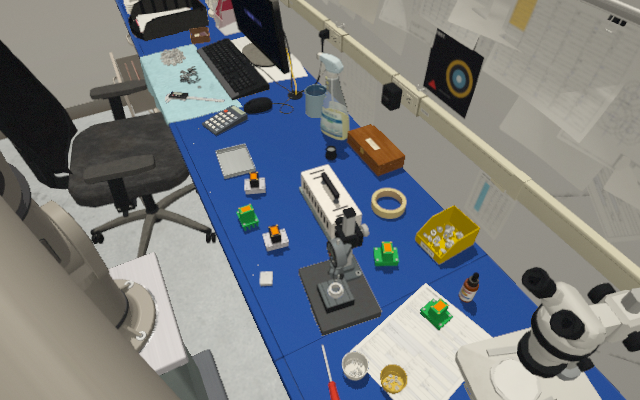

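The top view shows the cover at about (307,190) with its black handle at (305,187) and the tray at (211,244). Two modules with orange patches on a silver base stand at (254,239) and (320,245).

Things that could be mistaken for what I want:
- **Modules:** green look-alikes at (289,259), (372,175) and (428,171). I choose the silver and black ones.
- **Tray:** the papers.
- **Cover:** the microscope base at (480,150).

The dark microscope stand at (383,215) is an obstacle close to the cover.

```bash
python3 - <<'E'
from h import *
c=grab('top'); im=c['image']
cv2.imwrite('pics/crop1.png',cv2.resize(im[125:280,185:415][:,:,::-1],None,fx=3.4,fy=3.4,interpolation=cv2.INTER_CUBIC))
h=cv2.cvtColor(im,cv2.COLOR_RGB2HSV)
def blobs(m,z,amin,name):
    n,l,s,ce=cv2.connectedComponentsWithStats(m.astype(np.uint8))
    for i in range(1,n):
        x,y,w,hh,a=s[i]
        if a>=amin and 180<x<440 and 110<y<290:
            cn=cv2.findContours((l==i).astype(np.uint8),0,2)[0][0]
            r=cv2.minAreaRect(cn); b=onz(c,cv2.boxPoints(r),z)
            e=[np.round(np.linalg.norm(b[k+1]-b[k]),3) for k in (0,1)]
            a0=[np.round(np.degrees(np.arctan2(*(b[k+1]-b[k])[[1,0]])),1) for k in (0,1)]
            print(name,ce[i].round(1),a,onz(c,[r[0]],z)[0][:2].round(4),e,a0)
H,S,V=[h[...,i].astype(int) for i in range(3)]
blobs((H<16)&(S>180)&(V>170),.053,10,'orange')
blobs((S<60)&(V>140),.074,300,'white')
blobs((V<70)&(S<120),.108,80,'black')
blobs((S<60)&(V>90),.014,300,'grey')
blobs((S<60)&(V>90),.0,60,'grey0')
E
```

```text
orange [430.  169.5] 22 [ 0.686  -0.3338] [np.float64(0.011), np.float64(0.019)] [np.float64(-76.9), np.float64(-169.3)]
orange [372.4 173.9] 18 [ 0.6744 -0.1442] [np.float64(0.01), np.float64(0.017)] [np.float64(-28.1), np.float64(-118.2)]
orange [449.2 259.5] 85 [ 0.3931 -0.38  ] [np.float64(0.012), np.float64(0.074)] [np.float64(-17.0), np.float64(-105.4)]
white [305.8 188.3] 1592 [0.6287 0.073 ] [np.float64(0.087), np.float64(0.215)] [np.float64(-2.6), np.float64(-93.7)]
white [211.7 243.8] 1049 [0.4576 0.3755] [np.float64(0.096), np.float64(0.119)] [np.float64(-4.6), np.float64(-96.0)]
black [305.4 187. ] 125 [0.6265 0.0723] [np.float64(0.015), np.float64(0.09)] [np.float64(-2.9), np.float64(-93.6)]
black [388.4 207.8] 480 [ 0.5556 -0.1888] [np.float64(0.058), np.float64(0.135)] [np.float64(-14.1), np.float64(-103.4)]
black [361.3 215.2] 119 [ 0.5209 -0.0985] [np.float64(0.131), np.float64(0.019)] [np.float64(-8.1), np.float64(-97.5)]
black [384.8 237.5] 145 [ 0.466  -0.1715] [np.float64(0.068), np.float64(0.086)] [np.float64(-34.9), np.float64(-124.5)]
black [486.9 342.1] 14871
[... 819 characters left out ...]
 190.1] 1868 [0.6338 0.0755] [np.float64(0.106), np.float64(0.229)] [np.float64(-2.7), np.float64(-93.8)]
grey0 [393.1 224.7] 375 [ 0.5046 -0.2076] [np.float64(0.09), np.float64(0.099)] [np.float64(-34.1), np.float64(-123.8)]
grey0 [210.9 243.7] 1165 [0.4593 0.3982] [np.float64(0.102), np.float64(0.135)] [np.float64(-4.5), np.float64(-96.0)]
grey0 [253.5 238.9] 162 [0.4738 0.2546] [np.float64(0.061), np.float64(0.049)] [np.float64(-20.9), np.float64(-111.3)]
grey0 [319.1 245.6] 182 [0.4473 0.0347] [np.float64(0.061), np.float64(0.048)] [np.float64(-9.2), np.float64(-99.2)]
grey0 [347.8 265.3] 108 [ 0.3802 -0.059 ] [np.float64(0.031), np.float64(0.037)] [np.float64(-23.3), np.float64(-112.9)]
```

View pics/crop1.png

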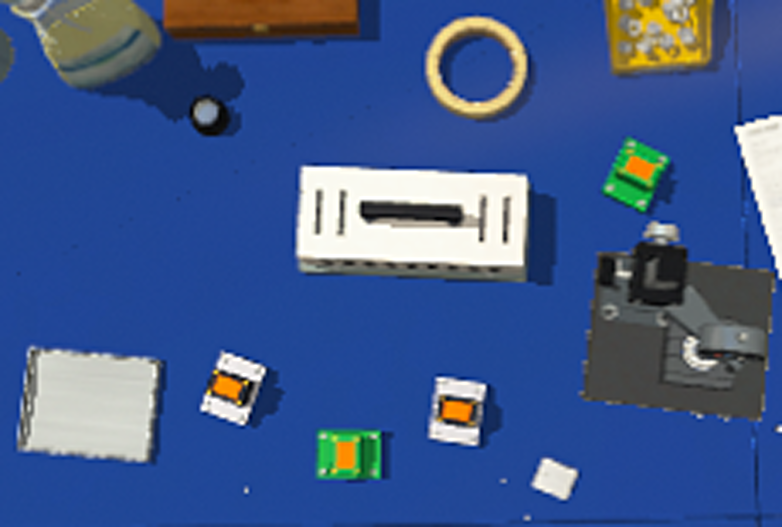

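The crop shows two real modules, silver and black with orange tops, at top-view pixels (253,239) and (319,246). The green board look-alikes are clearly different. The cover is about -3° to the world axes. Next I'll write a move planner and plan the first swing.

```bash
cat >> h.py <<'E'
from scipy.spatial.transform import Rotation as Ro
def tri(c1,u1,c2,u2):
    o1,d1=ray(c1,[u1]);o2,d2=ray(c2,[u2]);A=np.c_[d1[0],-d2[0]]
    s=np.linalg.lstsq(A,o2-o1,rcond=None)[0];p,q=o1+s[0]*d1[0],o2+s[1]*d2[0]
    return (p+q)/2,np.linalg.norm(p-q)
def tool(): 
    s=status.state(); return s,np.array(s['ee_pos']),Ro.from_rotvec(s['tool_rot'])
def plan(*T):  # targets: x,y,z of TCP, heading (deg) of world direction of the tool's x; all from the present pose
    s,p,R=tool()
    print('t',round(s['time'],2),'p',p.round(4),'head',round(np.degrees(np.arctan2(*R.as_matrix()[[1,0],0])),2),'op',round(s['opening'],4),'F',np.round(s['contact_force'],1),'grip',round(s['grip_force'],1))
    for x,y,z,h in T:
        h=np.radians(h);X=np.array([np.cos(h),np.sin(h),0]);Z=np.array([0,0,-1.])
        Rt=Ro.from_matrix(np.c_[X,np.cross(Z,X),Z])
        d=R.inv().apply(np.array([x,y,z])-p);r=(R.inv()*Rt).as_rotvec()
        print('->',(x,y,z),*(d/.5).round(4),*(r/2/np.pi).round(4),' rows>=',round(max(np.linalg.norm(d)/.0625,np.degrees(np.linalg.norm(r))/10.7),1))
E
python3 - <<'E'
from h import *
t=grab('top');s=grab('scene')
print('scope top',tri(t,[380,196],s,[347,213]))
for n,z,uv in [('loupe',.034,[247,157]),('tape',.025,[325,145]),('green mid',.053,[289,258])]: print(n,onz(t,[uv],z).round(3))
plan((.217,-.639,.42,18.7),(.52,0.03,.42,87),(.6265,.0723,.25,86.5))
E
```

```text
scope top (array([ 0.56723959, -0.13458402,  0.23037185]), np.float64(0.0218771922699046))
loupe [[0.745 0.269 0.034]]
tape [[0.782 0.008 0.025]]
green mid [[0.409 0.13  0.053]]
t 0.3 p [ 0.2166 -0.6391  0.1974] head 18.72 op 0.0878 F [ 0.4 -0.1 -0. ] grip 0.0
-> (0.217, -0.639, 0.42) 0.0008 -0.0002 -0.4452 -0.0001 0.0 0.0001  rows>= 3.6
-> (0.52, 0.03, 0.42) 1.0042 -1.0728 -0.4446 -0.0001 -0.0 -0.1897  rows>= 12.3
-> (0.6265, 0.0723, 0.25) 1.2332 -1.0844 -0.1046 -0.0001 -0.0 -0.1883  rows>= 13.2
```

Request:
carry_out(motion="0 0 -0.445 0 0 0 1;0 0 -0.445 0 0 0 1;0 0 -0.445 0 0 0 1;0 0 -0.445 0 0 0 1;0.9 -0.96 -0.445 0 0 -0.19 1;0.9 -0.96 -0.445 0 0 -0.19 1;0.9 -0.96 -0.445 0 0 -0.19 1;0.9 -0.96 -0.445 0 0 -0.19 1;0.9 -0.96 -0.445 0 0 -0.19 1;0.9 -0.96 -0.445 0 0 -0.19 1;0.9 -0.96 -0.445 0 0 -0.19 1;0.9 -0.96 -0.445 0 0 -0.19 1;0.9 -0.96 -0.445 0 0 -0.19 1;0.9 -0.96 -0.445 0 0 -0.19 1;0.9 -0.96 -0.445 0 0 -0.19 1;0.9 -0.96 -0.445 0 0 -0.19 1;0.9 -0.96 -0.445 0 0 -0.19 1;0.9 -0.96 -0.445 0 0 -0.19 1;0.9 -0.96 -0.445 0 0 -0.19 1;0.9 -0.96 -0.445 0 0 -0.19 1")

```text
time: 2.8
ee_pos: [0.4887, -0.0408, 0.4203]
tool_rot: [2.278, 2.164, 0.0]
contact_force: [-0.0, -0.3, -0.3]
opening: 0.0878
grip_force: 0.0
```

```bash
python3 - <<'E'
from h import *
plan((.6265,.0723,.30,86.5),(.6265,.0723,.22,86.5))
print(status.state()['joint_pos'].round(2))
E
```

```text
t 2.8 p [ 0.4887 -0.0408  0.4203] head 87.06 op 0.0878 F [-0.  -0.3 -0.3] grip 0.0
-> (0.6265, 0.0723, 0.3) 0.2401 0.2636 0.2406 0.0 0.0 0.0016  rows>= 3.4
-> (0.6265, 0.0723, 0.22) 0.2402 0.2636 0.4006 0.0 0.0 0.0016  rows>= 4.3
[ 0.53  0.07 -0.6   1.61  0.04  1.47 -0.13]
```

Request:
carry_out(motion="0.24 0.264 0.24 0 0 0.0016 1;0.24 0.264 0.24 0 0 0.0016 1;0.24 0.264 0.24 0 0 0.0016 1;0.24 0.264 0.24 0 0 0.0016 1;0.24 0.264 0.24 0 0 0.0016 1;0.24 0.264 0.24 0 0 0.0016 1")

```text
time: 3.55
ee_pos: [0.6266, 0.0722, 0.301]
tool_rot: [2.288, 2.152, 0.0]
contact_force: [-0.0, -0.5, -0.6]
opening: 0.088
grip_force: 0.0
```

```bash
python3 - <<'E'
from h import *
c=grab('wrist','w1.png')
plan((.6265,.0723,.18,86.5))
print(proj(c,[[.6265,.0723,.108]]),ray(c,[[320,200]])[0])
E
```

```text
t 3.6 p [0.6267 0.0719 0.3014] head 86.47 op 0.0877 F [ 0.2 -0.3  0.6] grip 0.0
-> (0.6265, 0.0723, 0.18) 0.0008 -0.0008 0.2429 0.0002 0.0001 -0.0001  rows>= 1.9
[[321.49235684 170.94209953]] [0.63032525 0.1484744  0.48843401]
```

View pics/w1.png

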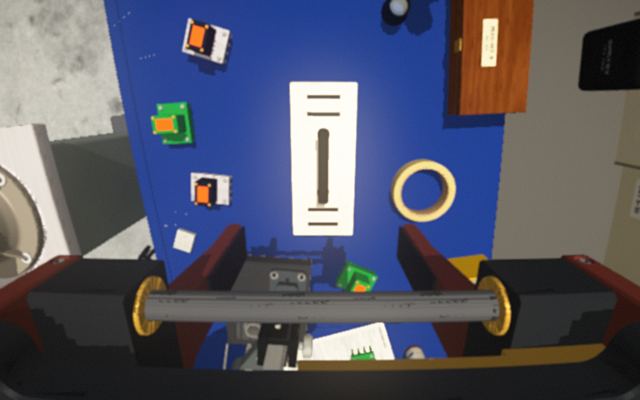

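The wrist view shows the cover at (323,158), its handle at (322,167), the modules at (203,40) and (207,190), and the loupe at (397,8). I'll now measure the handle and cover from this view.

```bash
cat >> h.py <<'E'
def rect(c,mask,z,near=None,amin=60):
    n,l,s,ce=cv2.connectedComponentsWithStats(mask.astype(np.uint8));out=[]
    for i in range(1,n):
        if s[i,4]<amin: continue
        cn=max(cv2.findContours((l==i).astype(np.uint8),0,1)[0],key=len)
        w=onz(c,cn.reshape(-1,2),z)[:,:2].astype(np.float32)
        (ctr,sz,a)=cv2.minAreaRect((w*1000))
        if sz[0]<sz[1]: a-=90;sz=sz[::-1]
        out.append((ce[i].round(1),int(s[i,4]),(np.array(ctr)/1000).round(4),np.round(sz,1),'long-axis deg',round((a+90)%180-90,1)))
    if near is not None: out=sorted(out,key=lambda o:np.linalg.norm(o[0]-near))[:1]
    return out
def hsv(c): return [x.astype(int) for x in cv2.split(cv2.cvtColor(c['image'],cv2.COLOR_RGB2HSV))]
E
python3 - <<'E'
from h import *
c=grab('wrist');H,S,V=hsv(c)
box=np.zeros(V.shape,bool);box[70:245,280:365]=1
print(rect(c,(V<90)&(S<130)&box,.108,[322,167]))
print(rect(c,(V>150)&(S<60)&box,.074,[322,160]))
t=grab('top');H,S,V=hsv(t)
print(rect(t,(V<80)&(S<120),.108,[305,187]))
print(rect(t,(V>190)&(S<40),.074,[306,188]))
E
```

```text
[]
[(array([322.7, 155.8]), 9117, array([0.6286, 0.0763]), array([213.8,  89.5]), 'long-axis deg', 86.3)]
[(array([288. , 195.3]), 116, array([0.6042, 0.1311]), array([64.5, 26.2]), 'long-axis deg', 25.6)]
[(array([278.1, 187.4]), 285, array([0.6346, 0.1612]), array([84. , 38.2]), 'long-axis deg', -1.3)]
```

```bash
python3 - <<'E'
from h import *
c=grab('wrist');H,S,V=hsv(c)
print(c['image'][165,305:340:3].tolist())
box=np.zeros(V.shape,bool);box[115:210,302:345]=1
print(rect(c,(V<105)&(S<150)&box,.108))
E
```

```text
[[254, 253, 248], [254, 254, 248], [254, 254, 248], [255, 254, 245], [183, 167, 143], [113, 101, 86], [114, 103, 87], [111, 99, 83], [255, 255, 249], [254, 254, 248], [254, 253, 248], [254, 254, 248]]
[]
```

```bash
python3 - <<'E'
from h import *
c=grab('wrist');H,S,V=hsv(c)
box=np.zeros(V.shape,bool);box[115:207,302:345]=1
for th in (125,150):print(rect(c,(V<th)&box,.108))
plan((.628,.0755,.18,86.4),(.628,.0755,.079,86.4))
E
```

```text
[(array([322.4, 165.9]), 621, array([0.6285, 0.0774]), array([93.5, 11.6]), 'long-axis deg', 86.3)]
[(array([322.4, 165.3]), 731, array([0.6282, 0.0775]), array([93.5, 13.5]), 'long-axis deg', 86.3)]
t 3.8 p [0.6267 0.0722 0.3013] head 86.48 op 0.0878 F [ 0.2 -0.6 -0.5] grip 0.0
-> (0.628, 0.0755, 0.18) 0.0069 0.0019 0.2427 0.0003 0.0001 0.0002  rows>= 1.9
-> (0.628, 0.0755, 0.079) 0.007 0.0015 0.4447 0.0003 0.0001 0.0002  rows>= 3.6
```

Request:
carry_out(motion="0.0094 0.0028 0.24 0 0 0 1;0.0094 0.0028 0.24 0 0 0.0005 1;0.0094 0.0028 0.24 0 0 0.0005 1;0.0094 0.0028 0.3 0 0 0.0005 1;0.0094 0.0028 0.36 0 0 0.0005 1;0.0094 0.0028 0.42 0 0 0.0005 1;0.0094 0.0028 0.4386 0 0 0.0005 1;0.0094 0.0028 0.4386 0 0 0.0005 1;0.0094 0.0028 0.4386 0 0 0.0005 0.5;0.0094 0.0028 0.4386 0 0 0.0005 0;0.0094 0.0028 0.4386 0 0 0.0005 0;0.0094 0.0028 0.4386 0 0 0.0005 0;0.0094 0.0028 0.4386 0 0 0.0005 0;0.0094 0.0028 0.4386 0 0 0.0005 0", force=35)

```text
time: 5.55
ee_pos: [0.6283, 0.0776, 0.0809]
tool_rot: [-2.291, -2.15, 0.0]
contact_force: [0.2, -0.3, -0.3]
opening: 0.0312
grip_force: 0.0
```

```bash
python3 - <<'E'
from h import *
plan((.6284,.0768,.20,86.4),(.59,.34,.20,86.4),(.59,.34,.072,86.4))
E
```

```text
t 5.55 p [0.6283 0.0776 0.0809] head 86.37 op 0.0312 F [ 0.2 -0.3 -0.3] grip 0.0
-> (0.6284, 0.0768, 0.2) -0.0015 0.0003 -0.2382 -0.0 0.0 -0.0001  rows>= 1.9
-> (0.59, 0.34, 0.2) 0.5189 -0.1097 -0.2382 -0.0 0.0 -0.0001  rows>= 4.7
-> (0.59, 0.34, 0.072) 0.519 -0.1097 0.0178 -0.0 0.0 -0.0001  rows>= 4.2
```

Request:
carry_out(motion="0 0 0 0 0 0 0;0 0 0 0 0 0 0;0 0 0 0 0 0 0;0 0 0 0 0 0 0;0 0 0 0 0 0 0;0 0 -0.02 0 0 0 0;0 0 -0.04 0 0 0 0;0 0 -0.08 0 0 0 0;0 0 -0.12 0 0 0 0;0 0 -0.16 0 0 0 0;0 0 -0.2 0 0 0 0;0 0 -0.24 0 0 0 0;0 0 -0.24 0 0 0 0", force=35)

```text
time: 7.18
ee_pos: [0.6295, 0.0781, 0.2032]
tool_rot: [2.289, 2.148, 0.005]
contact_force: [0.4, -0.4, -3.3]
opening: 0.0127
grip_force: 35.0
```

```bash
python3 - <<'E'
from h import *
c=grab('scene','s1.png')
plan((.59,.34,.20,86.4),(.59,.34,.072,86.4))
E
```

```text
t 7.22 p [0.6287 0.0777 0.2017] head 86.36 op 0.0128 F [ 0.1 -1.2 -3.8] grip 35.0
-> (0.59, 0.34, 0.2) 0.5186 -0.1105 0.0033 0.0002 -0.0 -0.0001  rows>= 4.2
-> (0.59, 0.34, 0.072) 0.5186 -0.1109 0.2593 0.0002 -0.0 -0.0001  rows>= 4.7
```

View pics/s1.png

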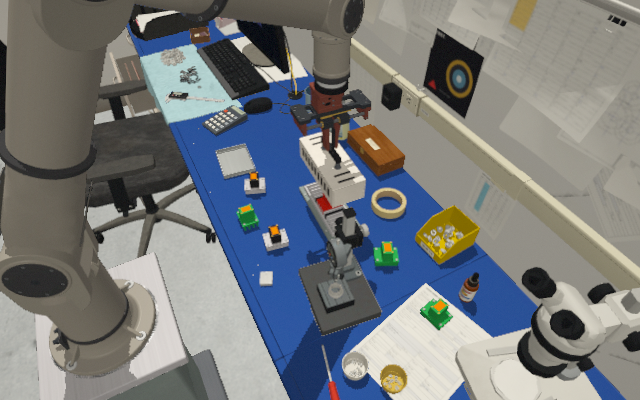

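Request:
carry_out(motion="0.05 -0.01 0 0 0 0 0;0.12 -0.025 0 0 0 0 0;0.2 -0.04 0 0 0 0 0;0.28 -0.06 0 0 0 0 0;0.36 -0.075 0 0 0 0 0;0.44 -0.09 0 0 0 0 0;0.5 -0.11 0 0 0 0 0;0.52 -0.11 0 0 0 0 0;0.52 -0.11 0.05 0 0 0 0;0.52 -0.11 0.1 0 0 0 0;0.52 -0.11 0.15 0 0 0 0;0.52 -0.11 0.2 0 0 0 0;0.52 -0.11 0.225 0 0 0 0;0.52 -0.11 0.24 0 0 0 0;0.52 -0.11 0.25 0 0 0 0;0.52 -0.11 0.256 0 0 0 0;0.52 -0.11 0.26 0 0 0 0;0.52 -0.11 0.263 0 0 0 0;0.52 -0.11 0.263 0 0 0 0")

```text
time: 9.6
ee_pos: [0.59, 0.3406, 0.0696]
tool_rot: [2.291, 2.15, 0.0]
contact_force: [0.7, -0.9, -3.4]
opening: 0.013
grip_force: 35.0
```

```bash
python3 - <<'E'
from h import *
c=grab('top','t2.png')
plan()
E
```

```text
t 9.65 p [0.59   0.3406 0.0696] head 86.37 op 0.0129 F [ 0.6 -0.8 -2.6] grip 35.0
```

View pics/t2.png

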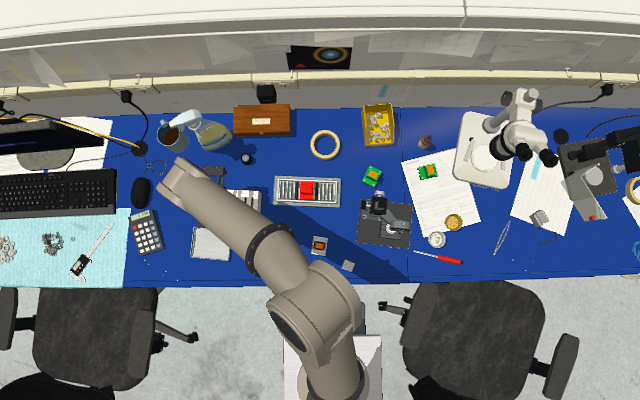

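The top view shows the base uncovered with one red blank in the middle bay at (307,189). The cover is almost on the bench, so I'll lower it the last bit and release.

Request:
carry_out(motion="0 0 0.001 0 0 0 0;0 0 0.002 0 0 0 0;0 0 0.003 0 0 0 0;0 0 0.003 0 0 0 0")

```text
time: 10.15
ee_pos: [0.5905, 0.3406, 0.0687]
tool_rot: [2.291, 2.149, 0.002]
contact_force: [-0.2, -1.5, 4.0]
opening: 0.013
grip_force: 35.0
```

Request:
carry_out(motion="0 0 0 0 0 0 0.4;0 0 0 0 0 0 0.6;0 0 0 0 0 0 0.6;0 0 0 0 0 0 0.6;0 0 0 0 0 0 0.6;0 0 0 0 0 0 0.6;0 0 -0.06 0 0 0 1;0 0 -0.15 0 0 0 1;0 0 -0.25 0 0 0 1;0 0 -0.4 0 0 0 1;0 0 -0.4 0 0 0 1;0 0 -0.4 0 0 0 1")

```text
time: 11.65
ee_pos: [0.5901, 0.3407, 0.2686]
tool_rot: [2.29, 2.15, 0.002]
contact_force: [-0.6, 0.3, -1.0]
opening: 0.0877
grip_force: 0.0
```

```bash
python3 - <<'E'
from h import *
c=grab('wrist');H,S,V=hsv(c)
for r in rect(c,(V>200)&(S<40),.062,amin=2000): print(r)
plan((.628,.05,.2,86.4),(.628,.05,.268,86.4))
E
```

```text
(array([ 59.8, 131.2]), 29671, array([0.2473, 0.375 ]), array([424.5, 222.9]), 'long-axis deg', 71.1)
(array([321.6, 161.6]), 9444, array([0.5901, 0.339 ]), array([213.4,  89. ]), 'long-axis deg', 86.4)
(array([230.2, 129.1]), 5414, array([0.4765, 0.3971]), array([108.6,  82.7]), 'long-axis deg', 83.8)
t 11.7 p [0.5896 0.3401 0.2668] head 86.37 op 0.0878 F [-0.1  0.1 -0.7] grip 0.0
-> (0.628, 0.05, 0.2) -0.574 0.1135 0.1342 -0.0001 0.0002 -0.0001  rows>= 4.8
-> (0.628, 0.05, 0.268) -0.5741 0.1134 -0.0018 -0.0001 0.0002 -0.0001  rows>= 4.7
```

Request:
carry_out(motion="-0.574 0.113 0 0 0 0 1;-0.574 0.113 0 0 0 0 1;-0.574 0.113 0 0 0 0 1;-0.574 0.113 0 0 0 0 1;-0.574 0.113 0 0 0 0 1;-0.574 0.113 0 0 0 0 1;-0.574 0.113 0 0 0 0 1")

```text
time: 12.58
ee_pos: [0.6271, 0.0513, 0.2662]
tool_rot: [-2.288, -2.149, 0.003]
contact_force: [-0.6, 1.1, -0.1]
opening: 0.0878
grip_force: 0.0
```

```bash
python3 - <<'E'
from h import *
c=grab('wrist','w2.png');H,S,V=hsv(c)
plan()
cv2.imwrite('pics/w2c.png',cv2.resize(c['image'][0:250,150:480][:,:,::-1],None,fx=2.4,fy=2.4,interpolation=cv2.INTER_CUBIC))
print('red');[print(r) for r in rect(c,((H<6)|(H>174))&(S>170)&(V>120),.053+.013,amin=300)]
for th in (70,100,130):print('grey');[print(r) for r in rect(c,(S<70)&(V>th),.012,amin=1500)]
E
```

```text
t 12.62 p [0.6272 0.0522 0.2667] head 86.5 op 0.0875 F [ 0.7  0.3 -0.1] grip 0.0
red
(array([322., 148.]), 1416, array([0.6287, 0.0787]), array([53.8, 41.8]), 'long-axis deg', -3.6)
grey
(array([ 56.9, 142.2]), 30451, array([0.2342, 0.0601]), array([505.5, 256.5]), 'long-axis deg', 70.8)
(array([276.3,  15.6]), 2447, array([0.5773, 0.2501]), array([100.4,  40.7]), 'long-axis deg', -4.3)
(array([579.9, 147.5]), 28568, array([1.0434, 0.0338]), array([448.3, 262.9]), 'long-axis deg', 89.0)
(array([322.1, 137.6]), 9089, array([0.6286, 0.0764]), array([221.6,  99.7]), 'long-axis deg', 86.2)
(array([313.4, 311.9]), 16733, array([ 0.6081, -0.2202]), array([618. , 226.9]), 'long-axis deg', -4.2)
grey
(array([ 41.9, 116. ]), 20504, array([0.2047, 0.0703]), array([505.5, 194.2]), 'long-axis deg', 70.8)
(array([276.3,  15.6]), 2447, array([0.5773, 0.2501]), array([100.4,  40.7]), 'long-axis deg', -4.3)
(array([579.9, 147.5]), 28482, array([1.0434, 0.0338]), array([448.3, 262.9]), 'long-axis deg', 89.0)
(array([322.1, 137.3]), 8602, array([0.6286, 0.0764]), array([221.6,  99.7]), 'long-axis deg'
[... 330 characters left out ...]
, 111.7]), 19448, array([0.2037, 0.0707]), array([505.5, 192. ]), 'long-axis deg', 70.8)
(array([276.4,  15.1]), 2363, array([0.5774, 0.2514]), array([100.4,  38.2]), 'long-axis deg', -4.3)
(array([579. , 156.8]), 26281, array([1.0417, 0.0307]), array([437.8, 256. ]), 'long-axis deg', 89.9)
(array([322.1, 137.9]), 8364, array([0.6286, 0.0764]), array([221.6,  99.7]), 'long-axis deg', 86.2)
(array([113.2, 243.2]), 1662, array([ 0.273 , -0.0689]), array([142.5,  57.6]), 'long-axis deg', 24.7)
(array([327.1, 310.2]), 4520, array([ 0.6048, -0.2018]), array([604.4,  36.9]), 'long-axis deg', -3.5)
(array([349.8, 347. ]), 2526, array([ 0.6435, -0.2812]), array([192.8,  80.2]), 'long-axis deg', 4.2)
```

View pics/w2c.png

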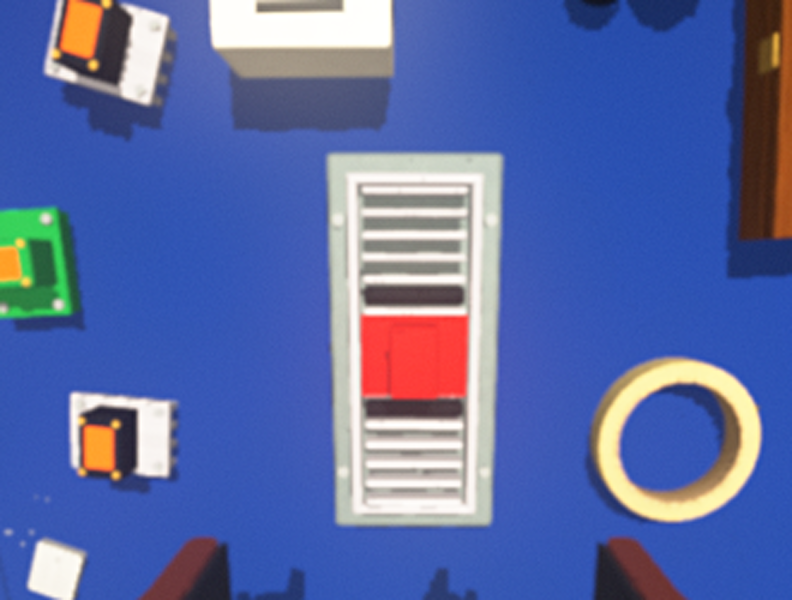

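The wrist view shows the base with bays 1 and 3 empty and the red blank in bay 2. The base centre is (0.6286, 0.0764) with its y axis heading 86.3°. Next I grip the blank.

```bash
python3 - <<'E'
from h import *
plan((.6286,.0766,.10,86.3),(.6286,.0766,.040,86.3))
E
```

```text
t 12.62 p [0.6272 0.0522 0.2667] head 86.5 op 0.0875 F [ 0.7  0.3 -0.1] grip 0.0
-> (0.6286, 0.0766, 0.1) 0.0486 0.0005 0.3335 -0.0003 -0.0001 0.0005  rows>= 2.7
-> (0.6286, 0.0766, 0.04) 0.0485 0.0008 0.4535 -0.0003 -0.0001 0.0005  rows>= 3.6
```

Request:
carry_out(motion="0.0486 0.0005 0.1 0 0 0.0005 0.6;0.0486 0.0005 0.2 0 0 0.0005 0.6;0.0486 0.0005 0.3 0 0 0.0005 0.6;0.0486 0.0005 0.38 0 0 0.0005 0.6;0.0486 0.0005 0.42 0 0 0.0005 0.6;0.0486 0.0005 0.44 0 0 0.0005 0.6;0.0486 0.0005 0.4535 0 0 0.0005 0.6;0.0486 0.0005 0.4535 0 0 0.0005 0.6;0.0486 0.0005 0.4535 0 0 0.0005 0.2;0.0486 0.0005 0.4535 0 0 0.0005 0;0.0486 0.0005 0.4535 0 0 0.0005 0;0.0486 0.0005 0.4535 0 0 0.0005 0;0.0486 0.0005 0.4535 0 0 0.0005 0;0.0486 0.0005 0.4535 0 0 0.0005 0", force=25)

```text
time: 14.38
ee_pos: [0.6303, 0.0749, 0.0416]
tool_rot: [2.294, 2.146, 0.001]
contact_force: [0.5, 0.3, 3.3]
opening: 0.0005
grip_force: 1.7
```

```bash
python3 - <<'E'
from h import *
plan((.459,.394,.15,85.5),(.459,.394,.03,85.5))
E
```

```text
t 14.38 p [0.6303 0.0749 0.0416] head 86.19 op 0.0005 F [0.5 0.3 3.3] grip 1.7
-> (0.459, 0.394, 0.15) 0.614 -0.3841 -0.2171 0.0001 -0.0 0.0019  rows>= 6.0
-> (0.459, 0.394, 0.03) 0.6139 -0.3843 0.0229 0.0001 -0.0 0.0019  rows>= 5.8
```

```bash
python3 - <<'E'
from h import *
c=grab('wrist')
cv2.imwrite('pics/w3c.png',cv2.resize(c['image'][20:270,150:480][:,:,::-1],None,fx=2.4,fy=2.4,interpolation=cv2.INTER_CUBIC))
E
```

```text
(no output)
```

View pics/w3c.png

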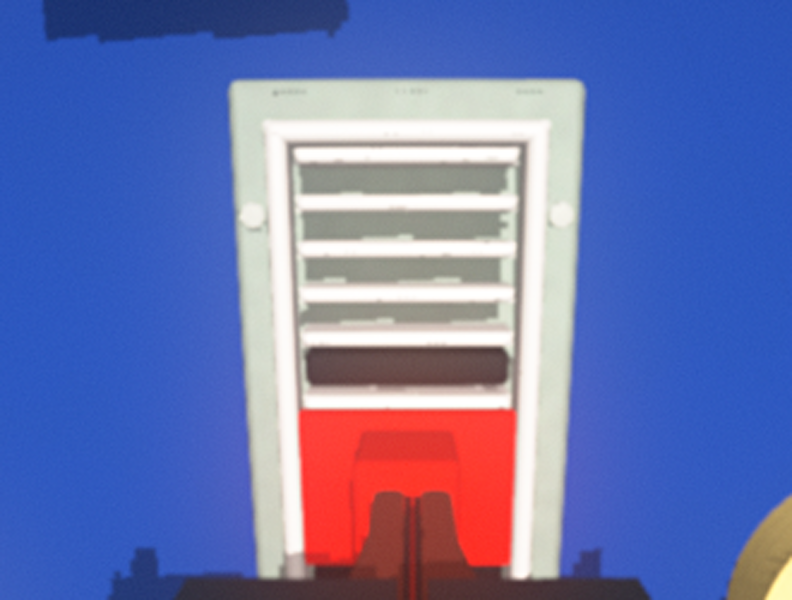

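```bash
python3 - <<'E'
from h import *
c=grab('wrist')
f=lambda P:((proj(c,P)-[150,20])*2.4).round(0).tolist()
print('tip front z.0416/.066',f([[.630,.085,.0416],[.630,.085,.066]]))
print('block +y edge bottom/top z.036/.066',f([[.6298,.0956,.036],[.6298,.0956,.066]]),'plate +y',f([[.63,.0996,.036]]))
print('rim inner z.024 +y end',f([[.6286+.0645*.1,.0766+.0998,.024]]))
s=status.state();print(s['ee_pos'],s['contact_force'],s['opening'])
E
```

```text
tip front z.0416/.066 [[410.0, 467.0], [410.0, 501.0]]
block +y edge bottom/top z.036/.066 [[407.0, 423.0], [406.0, 459.0]] plate +y [[406.0, 409.0]]
rim inner z.024 +y end [[406.0, 114.0]]
[0.63032252 0.07487805 0.04153775] [0.95307949 0.26245007 4.16412969] 8.751831099223698e-05
```

```bash
python3 - <<'E'
from h import *
c=grab('wrist');s,p,R=tool()
for z in (0,-.012,-.024):
    L=[[x,y,z] for x in (-.01,.01) for y in (-.0575,-.044,.044,.0575)]
    print(z,proj(c,R.apply(L)+p).round(0).tolist())
    print('   closed',proj(c,R.apply([[.01,-.013,z],[.01,.013,z],[-.01,0,z]])+p).round(0).tolist())
E
```

```text
0 [[237.0, 243.0], [257.0, 243.0], [388.0, 243.0], [408.0, 243.0], [234.0, 214.0], [255.0, 214.0], [390.0, 214.0], [410.0, 214.0]]
   closed [[302.0, 215.0], [342.0, 215.0], [322.0, 243.0]]
-0.012 [[232.0, 251.0], [253.0, 251.0], [392.0, 251.0], [413.0, 250.0], [229.0, 221.0], [251.0, 221.0], [394.0, 221.0], [416.0, 221.0]]
   closed [[301.0, 221.0], [344.0, 221.0], [322.0, 251.0]]
-0.024 [[226.0, 259.0], [248.0, 260.0], [396.0, 260.0], [419.0, 259.0], [223.0, 228.0], [246.0, 228.0], [399.0, 228.0], [422.0, 228.0]]
   closed [[300.0, 228.0], [345.0, 228.0], [322.0, 260.0]]
```

The fingertips closed on top of the block. The wrist picture puts the visible finger ends about 20–24 mm behind the reported TCP. The contact force and the shallow handle grip, at 12.8 mm opening, fit that too. I'll open and probe deeper, watching the force.

Request:
carry_out(motion="0 0 -0.03 0 0 0 0;0 0 -0.06 0 0 0 0.6;0 0 -0.06 0 0 0 0.6;0 0 -0.06 0 0 0 0.6;0 0 -0.06 0 0 0 0.6;0 0 -0.06 0 0 0 0.6;0 0 -0.06 0 0 0 0.6;0 0 -0.06 0 0 0 0.6;0 0 -0.03 0 0 0 0.6;0 0 0 0 0 0 0.6;0 0 0.012 0 0 0 0.6;0 0 0.024 0 0 0 0.6;0 0 0.024 0 0 0 0.6;0 0 0.024 0 0 0 0.6")

```text
time: 16.27
ee_pos: [0.6302, 0.0749, 0.0295]
tool_rot: [2.294, 2.146, 0.001]
contact_force: [-0.2, -0.8, -0.3]
opening: 0.0528
grip_force: 0.0
```

Request:
carry_out(motion="0 0 0.006 0 0 0 0.6;0 0 0.012 0 0 0 0.6;0 0 0.018 0 0 0 0.6;0 0 0.024 0 0 0 0.6;0 0 0.024 0 0 0 0.6;0 0 0.024 0 0 0 0.6")

```text
time: 17.02
ee_pos: [0.63, 0.0748, 0.0172]
tool_rot: [2.294, 2.146, 0.0]
contact_force: [-0.1, 0.0, 0.5]
opening: 0.0527
grip_force: 0.0
```

Still no contact, so the fingers do end short of the reported TCP. I'll close the gripper and look at the grip.

Request:
carry_out(motion="0 0 0 0 0 0 0;0 0 0 0 0 0 0;0 0 0 0 0 0 0;0 0 0 0 0 0 0;0 0 0 0 0 0 0;0 0 0 0 0 0 0;0 0 0 0 0 0 0", force=25)

```text
time: 17.9
ee_pos: [0.6299, 0.0748, 0.0172]
tool_rot: [2.294, 2.146, -0.0]
contact_force: [-1.0, -0.1, 1.2]
opening: 0.0259
grip_force: 25.0
```

```bash
python3 - <<'E'
from h import *
plan((.632,.0749,.15,86.2),(.459,.394,.15,85.5),(.459,.394,.008,85.5))
E
```

```text
t 17.9 p [0.6299 0.0748 0.0172] head 86.19 op 0.0259 F [-1.  -0.1  1.2] grip 25.0
-> (0.632, 0.0749, 0.15) 0.0005 0.0042 -0.2655 -0.0 0.0 -0.0  rows>= 2.1
-> (0.459, 0.394, 0.15) 0.6143 -0.3835 -0.2655 -0.0 0.0 0.0019  rows>= 6.2
-> (0.459, 0.394, 0.008) 0.6143 -0.3835 0.0185 -0.0 0.0 0.0019  rows>= 5.8
```

Request:
carry_out(motion="0 0 -0.02 0 0 0 0;0 0 -0.06 0 0 0 0;0 0 -0.12 0 0 0 0;0 0 -0.2 0 0 0 0;0 0 -0.265 0 0 0 0;0.06 -0.04 -0.265 0 0 0 0;0.14 -0.09 -0.265 0 0 0.001 0;0.22 -0.145 -0.265 0 0 0.001 0;0.3 -0.2 -0.265 0 0 0.0019 0;0.38 -0.25 -0.265 0 0 0.0019 0;0.46 -0.305 -0.265 0 0 0.0019 0;0.54 -0.355 -0.265 0 0 0.0019 0;0.6 -0.395 -0.265 0 0 0.0019 0;0.614 -0.395 -0.265 0 0 0.0019 0;0.614 -0.395 -0.2 0 0 0.0019 0;0.614 -0.395 -0.13 0 0 0.0019 0;0.614 -0.395 -0.08 0 0 0.0019 0;0.614 -0.395 -0.04 0 0 0.0019 0;0.614 -0.395 -0.02 0 0 0.0019 0;0.614 -0.395 -0.012 0 0 0.0019 0")

```text
time: 20.4
ee_pos: [0.4537, 0.3942, 0.0232]
tool_rot: [2.307, 2.132, 0.0]
contact_force: [0.4, -1.1, -0.4]
opening: 0.0258
grip_force: 25.0
```

```bash
python3 - <<'E'
from h import *
plan((.453,.394,.0066,85.5))
c=grab('top');H,S,V=hsv(c)
print([r for r in rect(c,((H<6)|(H>174))&(S>150)&(V>100),.05,amin=15)])
E
```

```text
t 20.4 p [0.4537 0.3942 0.0232] head 85.48 op 0.0258 F [ 0.4 -1.1 -0.4] grip 25.0
-> (0.453, 0.394, 0.0066) -0.0005 -0.0014 0.0333 0.0001 -0.0 -0.0001  rows>= 0.3
[(array([592. , 217.6]), 21, array([ 0.5157, -0.8844]), array([22.6, 10.1]), 'long-axis deg', 88.5), (array([213.6, 240.5]), 46, array([0.4668, 0.3774]), array([25.7, 23.2]), 'long-axis deg', -0.9), (array([449.1, 259.5]), 102, array([ 0.3928, -0.3804]), array([76.3, 14. ]), 'long-axis deg', 74.6)]
```

Holding the red blank over the tray. I'll lower, release and rise.

Request:
carry_out(motion="0 0 0.015 0 0 0 0;0 0 0.024 0 0 0 0;0 0 0.03 0 0 0 0;0 0 0.033 0 0 0 0;0 0 0.033 0 0 0 0;0 0 0.033 0 0 0 0.5;0 0 0.033 0 0 0 0.6;0 0 0.033 0 0 0 0.6;0 0 0.033 0 0 0 0.6;0 0 0.033 0 0 0 0.6;0 0 0 0 0 0 0.6;0 0 -0.1 0 0 0 0.6;0 0 -0.2 0 0 0 0.6;0 0 -0.35 0 0 0 1;0 0 -0.45 0 0 0 1;0 0 -0.45 0 0 0 1;0 0 -0.45 0 0 0 1")

```text
time: 22.58
ee_pos: [0.4531, 0.394, 0.2486]
tool_rot: [2.306, 2.132, 0.001]
contact_force: [-1.6, 0.6, -0.8]
opening: 0.0868
grip_force: 0.0
```

```bash
python3 - <<'E'
from h import *
c=grab('wrist','w4.png');H,S,V=hsv(c)
print('red',rect(c,((H<6)|(H>174))&(S>150)&(V>100),.055,amin=300))
print('tray',rect(c,(S<60)&(V>90),.014,amin=300))
plan((.474,.19,.25,69),(.447,-.03,.25,80))
E
```

```text
red [(array([321.2, 165.5]), 1447, array([0.4528, 0.4   ]), array([53.7, 43.6]), 'long-axis deg', -4.5)]
tray [(array([108.1, 141.2]), 54526, array([0.1305, 0.4184]), array([438.7, 404.5]), 'long-axis deg', 80.3), (array([321.6,  13.7]), 1273, array([0.4703, 0.5815]), array([71.1, 41. ]), 'long-axis deg', -4.5), (array([595.6,  31.1]), 879, array([0.835 , 0.5361]), array([123.8,  96. ]), 'long-axis deg', -1.3), (array([632.1, 136.8]), 1248, array([0.8954, 0.4044]), array([162. ,  56.9]), 'long-axis deg', -79.6), (array([327.4, 157.4]), 5204, array([0.4599, 0.3984]), array([132.1, 101. ]), 'long-axis deg', 84.0), (array([425.9, 181.8]), 9061, array([0.5991, 0.3244]), array([241.4, 116.2]), 'long-axis deg', 86.3), (array([571.6, 163.4]), 1234, array([0.8218, 0.3629]), array([124.1,  42.6]), 'long-axis deg', -66.1), (array([600.7, 170.3]), 785, array([0.8701, 0.3526]), array([108.4,  30. ]), 'long-axis deg', -65.0), (array([341. , 252.9]), 801, array([0.4733, 0.2516]), array([63.6, 53.2]), 'long-axis deg', -20.9), (array([321.9, 313.9]), 11212, array([0.43  , 0.1211]), array([580.9, 128.9]), 'long-axis deg', -4.4), (array([220.3, 357.9]), 914, array([0.251, 0.063]), array([71.2, 69.7]), 'long-axis deg', 54.8)]
t 22.62 p [0.4528 0.3935 0.2475] head 85.51 op 0.0876 F [-1.  -0.1 -0.4] grip 0.0
-> (0.474, 0.19, 0.25) -0.4025 0.0742 -0.0044 -0.0001 0.0002 0.0459  rows>= 3.3
-> (0.447, -0.03, 0.25) -0.8453 0.0548 -0.0039 -0.0001 0.0002 0.0153  rows>= 6.8
```

View pics/w4.png

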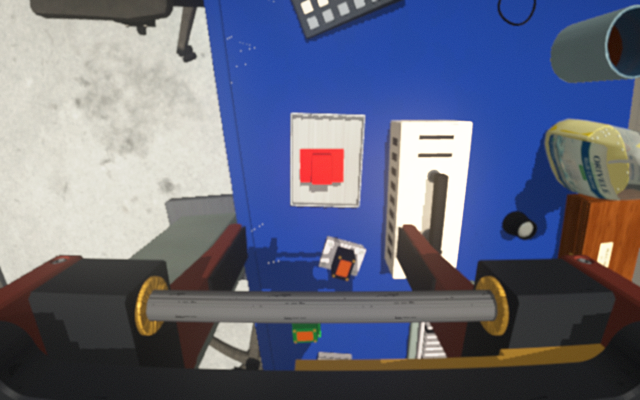

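The blank stands in the tray at (322,166). Next is the left module at (343,258), heading about -21°.

Request:
carry_out(motion="-0.4 0.074 0 0 0 0.0459 1;-0.4 0.074 0 0 0 0.0459 1;-0.4 0.074 0 0 0 0.0459 1;-0.4 0.074 0.06 0 0 0.0459 1;-0.4 0.074 0.1 0 0 0.0459 1;-0.4 0.074 0.1 0 0 0.0459 1;-0.4 0.074 0.1 0 0 0.0459 1;-0.4 0.074 0.1 0 0 0.0459 1")

```text
time: 23.62
ee_pos: [0.4747, 0.1926, 0.1988]
tool_rot: [2.589, 1.78, 0.002]
contact_force: [0.2, 0.2, 0.1]
opening: 0.0878
grip_force: 0.0
```

```bash
cat >> h.py <<'E'
def mod(c):
    H,S,V=hsv(c)
    print('orange',rect(c,(H<18)&(S>170)&(V>150),.053,amin=80))
    print('block',[r for r in rect(c,((H<18)&(S>170)&(V>150))|(V<75),.053,amin=200) if r[3][0]<80])
    print('plate+',[r for r in rect(c,cv2.morphologyEx((~((H>105)&(H<128)&(S>120))).astype(np.uint8),cv2.MORPH_OPEN,np.ones((3,3))),.02,amin=500) if r[3][0]<110])
    print('white',[r for r in rect(c,(S<70)&(V>130),.023,amin=300) if r[3][0]<90])
E
python3 - <<'E'
from h import *
plan()
c=grab('wrist','w5.png');mod(c)
cv2.imwrite('pics/w5c.png',cv2.resize(c['image'][60:270,200:450][:,:,::-1],None,fx=2.8,fy=2.8,interpolation=cv2.INTER_CUBIC))
E
```

```text
t 23.62 p [0.4747 0.1926 0.1988] head 69.02 op 0.0878 F [0.2 0.2 0.1] grip 0.0
orange [(array([235.7,  14.5]), 1555, array([0.4564, 0.3826]), array([54.6, 38.1]), 'long-axis deg', -6.4), (array([633.3,  83. ]), 397, array([0.8377, 0.1712]), array([72.9, 16.1]), 'long-axis deg', 87.5), (array([299.8, 128.5]), 391, array([0.4724, 0.2537]), array([25.4, 17.3]), 'long-axis deg', 68.4), (array([284.3, 238.1]), 230, array([0.4074, 0.142 ]), array([23. , 15.1]), 'long-axis deg', -1.4)]
block [(array([235.7,  14.5]), 1555, array([0.4564, 0.3826]), array([54.6, 38.1]), 'long-axis deg', -6.4), (array([514.3,  20.5]), 985, array([0.7206, 0.279 ]), array([50.5, 33.4]), 'long-axis deg', 9.2), (array([633.3,  83. ]), 397, array([0.8377, 0.1712]), array([72.9, 16.1]), 'long-axis deg', 87.5), (array([299.8, 128.5]), 391, array([0.4724, 0.2537]), array([25.4, 17.3]), 'long-axis deg', 68.4), (array([462.7, 192. ]), 285, array([0.6196, 0.1215]), array([55.2,  8.9]), 'long-axis deg', -6.4), (array([284.3, 238.1]), 230, array([0.4074, 0.142 ]), array([23. , 15.1]), 'long-axis deg', -1.4), (array([471.4, 
[... 400 characters left out ...]
.1, 227.4]), 1860, array([0.4044, 0.1432]), array([65.6, 54.5]), 'long-axis deg', 88.9), (array([322.1, 342.4]), 530, array([ 0.3848, -0.0423]), array([43.6, 32.4]), 'long-axis deg', 68.4)]
white [(array([302.8, 124.7]), 1368, array([0.4724, 0.2535]), array([61.7, 47.1]), 'long-axis deg', -21.0), (array([344.8, 278.9]), 568, array([0.4477, 0.0438]), array([60. , 36.1]), 'long-axis deg', -10.6), (array([257.7, 326.9]), 337, array([0.3081, 0.021 ]), array([62.3, 20.2]), 'long-axis deg', -35.8), (array([234.4, 350.2]), 1393, array([ 0.2569, -0.0213]), array([82.2, 74.3]), 'long-axis deg', 43.7), (array([322.2, 343.5]), 371, array([ 0.3854, -0.0423]), array([34.4, 27.6]), 'long-axis deg', 68.5)]
```

View pics/w5c.png

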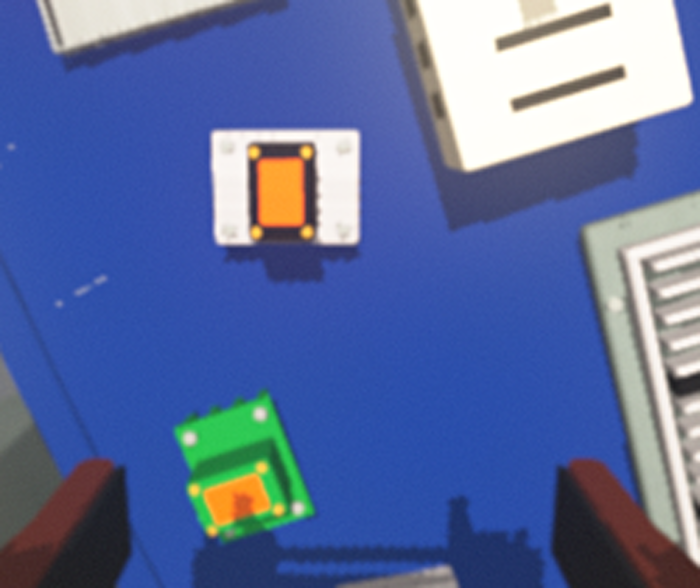

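Module A is centred at (0.4724, 0.2536), heading -21°. Now I grasp it.

```bash
python3 - <<'E'
from h import *
plan((.4724,.2536,.08,69),(.4724,.2536,.005,69))
E
```

```text
t 23.68 p [0.4748 0.1925 0.1989] head 69.02 op 0.0876 F [0.5 0.7 0.1] grip 0.0
-> (0.4724, 0.2536, 0.08) 0.1121 -0.0484 0.2378 0.0001 -0.0001 0.0  rows>= 2.1
-> (0.4724, 0.2536, 0.005) 0.112 -0.0485 0.3878 0.0001 -0.0001 0.0  rows>= 3.3
```

Request:
carry_out(motion="0.06 -0.025 0.08 0 0 0 0.6;0.112 -0.0485 0.16 0 0 0 0.6;0.112 -0.0485 0.24 0 0 0 0.6;0.112 -0.0485 0.3 0 0 0 0.6;0.112 -0.0485 0.34 0 0 0 0.6;0.112 -0.0485 0.37 0 0 0 0.6;0.112 -0.0485 0.388 0 0 0 0.6;0.112 -0.0485 0.388 0 0 0 0.6;0.112 -0.0485 0.388 0 0 0 0.3;0.112 -0.0485 0.388 0 0 0 0;0.112 -0.0485 0.388 0 0 0 0;0.112 -0.0485 0.388 0 0 0 0;0.112 -0.0485 0.388 0 0 0 0;0.112 -0.0485 0.388 0 0 0 0;0.112 -0.0485 0.388 0 0 0 0", force=30)

```text
time: 25.55
ee_pos: [0.4723, 0.253, 0.0046]
tool_rot: [2.589, 1.779, 0.001]
contact_force: [-0.3, -0.8, 5.3]
opening: 0.0261
grip_force: 30.0
```

```bash
python3 - <<'E'
from h import *
plan((.4724,.2536,.15,69),(.6329,.1423,.15,86.3))
c=grab('wrist');H,S,V=hsv(c)
s,p,R=tool()
# visible +x(tool) edge of the plate top z=.023: silver near the hand
m=(S<70)&(V>130)
for r in rect(c,m,.023,amin=200):
    if r[3][0]<100: print(r)
print(p, proj(c,R.apply([[.023,0,-.018+.0],[.019,0,-.048]])+p))
cv2.imwrite('pics/w6c.png',cv2.resize(c['image'][60:270,200:450][:,:,::-1],None,fx=2.8,fy=2.8,interpolation=cv2.INTER_CUBIC))
E
```

```text
t 25.55 p [0.4723 0.253  0.0046] head 68.97 op 0.0261 F [-0.3 -0.8  5.3] grip 30.0
-> (0.4724, 0.2536, 0.15) 0.0013 -0.0 -0.2908 0.0001 -0.0 -0.0001  rows>= 2.3
-> (0.6329, 0.1423, 0.15) -0.0913 0.3795 -0.2906 0.0001 -0.0 -0.0481  rows>= 3.9
(array([244.4,  77.5]), 10857, array([0.4588, 0.3723]), array([95.1, 77.7]), 'long-axis deg', -6.3)
(array([321.1, 213.6]), 2346, array([0.4747, 0.263 ]), array([60.5, 31. ]), 'long-axis deg', -21.1)
(array([573.3, 248.8]), 2372, array([0.6227, 0.1826]), array([82.8, 27.7]), 'long-axis deg', -3.8)
(array([617.9, 254.1]), 444, array([0.647 , 0.1722]), array([33.4,  8.2]), 'long-axis deg', -3.9)
(array([531.9, 334.4]), 284, array([0.5819, 0.1292]), array([34.5,  7.4]), 'long-axis deg', 86.3)
[0.47230563 0.25297762 0.00458709] [[323.65210834 203.3016514 ]
 [324.132123   229.34823944]]
```

View pics/w6c.png

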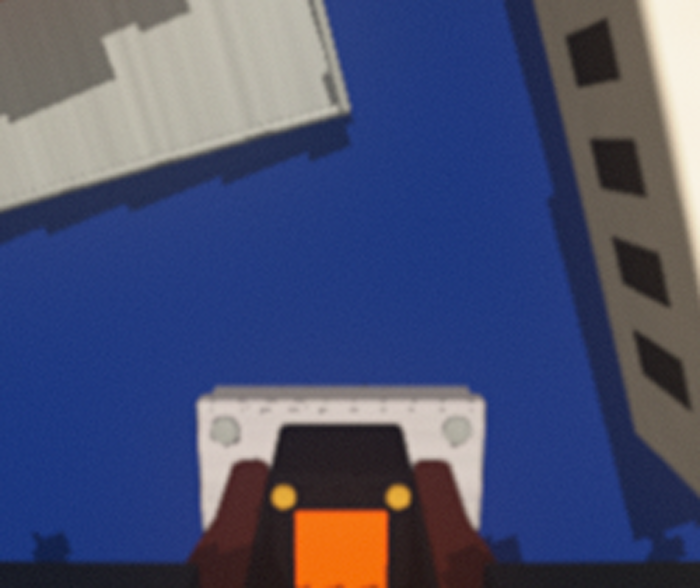

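The module is gripped cleanly at 26.1 mm. Now lift it and carry it to hover over bay 3.

Request:
carry_out(motion="0 0 -0.03 0 0 0 0;0 0 -0.09 0 0 0 0;0 0 -0.17 0 0 0 0;0 0 -0.25 0 0 0 0;0 0 -0.28 0 0 0 0;-0.02 0.06 -0.28 0 0 -0.01 0;-0.03 0.13 -0.28 0 0 -0.02 0;-0.05 0.2 -0.28 0 0 -0.03 0;-0.07 0.27 -0.28 0 0 -0.04 0;-0.085 0.34 -0.28 0 0 -0.0481 0;-0.0924 0.38 -0.28 0 0 -0.0481 0;-0.0924 0.38 -0.24 0 0 -0.0481 0;-0.0924 0.38 -0.18 0 0 -0.0481 0;-0.0924 0.38 -0.14 0 0 -0.0481 0;-0.0924 0.38 -0.14 0 0 -0.0481 0;-0.0924 0.38 -0.14 0 0 -0.0481 0")

```text
time: 27.6
ee_pos: [0.6329, 0.1425, 0.0749]
tool_rot: [2.291, 2.149, 0.002]
contact_force: [-0.3, 0.2, -2.4]
opening: 0.026
grip_force: 30.0
```

```bash
python3 - <<'E'
from h import *
plan((.6329,.1417,.05,86.3))
c=grab('wrist');H,S,V=hsv(c)
cv2.imwrite('pics/w7c.png',cv2.resize(c['image'][80:280,200:450][:,:,::-1],None,fx=2.8,fy=2.8,interpolation=cv2.INTER_CUBIC))
E
```

```text
t 27.6 p [0.6329 0.1425 0.0749] head 86.33 op 0.026 F [-0.3  0.2 -2.4] grip 30.0
-> (0.6329, 0.1417, 0.05) -0.0016 0.0001 0.0497 0.0001 -0.0001 0.0001  rows>= 0.4
```

View pics/w7c.png

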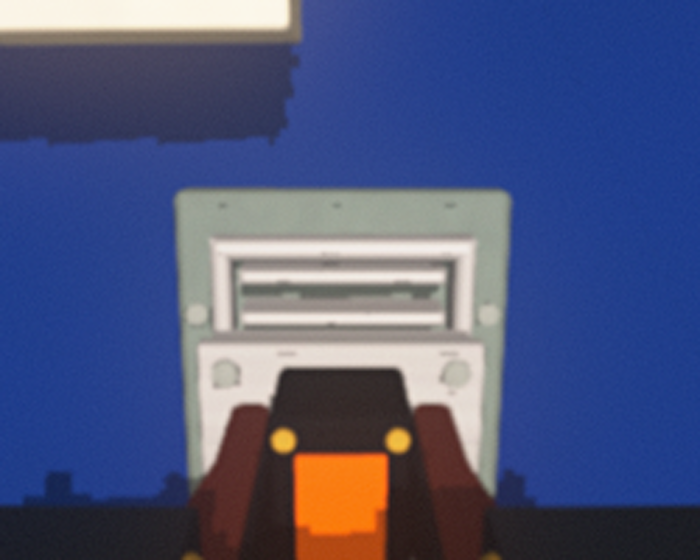

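```bash
python3 - <<'E'
from h import *
c=grab('wrist');g=c['image'].astype(float)
s,p,R=tool();u=np.array([np.cos(np.radians(86.3)),np.sin(np.radians(86.3))])
col=lambda a,b:g[100:260,a:b].mean(1)
# row profile of plinth end, rim, plate edge
G=col(310,335)
d=np.abs(np.diff(G.sum(1)));pk=[i+100.5 for i in range(1,len(d)-1) if d[i]>40 and d[i]>=d[i-1] and d[i]>=d[i+1]]
print(pk)
for r in pk: 
    out=[]
    for z in (.012,.024,.030,.0933): 
        q=onz(c,[[322.5,r]],z)[0]; out.append(((q[:2]-[.6286,.0764])@u, (q[:2]-p[:2])@u))
    print(r,np.round(np.array(out)*1000,1).tolist())
rr=[150,160,185]
for r in rr:
    L=g[r,230:410].sum(1);dd=np.abs(np.diff(L));i=[k+230.5 for k in range(1,len(dd)-1) if dd[k]>45 and dd[k]>=dd[k-1] and dd[k]>dd[k+1]];print(r,i)
E
```

```text
[147.5, 165.5, 171.5, 176.5, 180.5, 185.5, 191.5, 195.5, 197.5, 202.5, 210.5, 241.5]
147.5 [[111.8, 45.8], [113.3, 47.3], [114.0, 48.0], [121.7, 55.7]]
165.5 [[96.9, 30.9], [99.1, 33.1], [100.1, 34.2], [111.6, 45.6]]
171.5 [[91.8, 25.8], [94.2, 28.3], [95.4, 29.5], [108.2, 42.2]]
176.5 [[87.5, 21.6], [90.2, 24.2], [91.5, 25.5], [105.3, 39.3]]
180.5 [[84.1, 18.1], [86.9, 20.9], [88.3, 22.3], [103.0, 37.0]]
185.5 [[79.8, 13.8], [82.8, 16.8], [84.3, 18.3], [100.0, 34.1]]
191.5 [[74.5, 8.5], [77.8, 11.8], [79.4, 13.4], [96.5, 30.5]]
195.5 [[71.0, 5.0], [74.4, 8.4], [76.1, 10.1], [94.1, 28.1]]
197.5 [[69.2, 3.2], [72.7, 6.7], [74.4, 8.5], [92.9, 26.9]]
202.5 [[64.7, -1.2], [68.4, 2.5], [70.3, 4.3], [89.9, 23.9]]
210.5 [[57.5, -8.5], [61.5, -4.4], [63.6, -2.4], [85.0, 19.0]]
241.5 [[28.3, -37.7], [33.8, -32.2], [36.5, -29.5], [65.3, -0.7]]
150 [261.5, 381.5]
160 [261.5, 380.5]
185 [263.5, 275.5, 281.5, 283.5, 285.5, 306.5, 346.5, 353.5, 357.5, 361.5, 367.5, 379.5]
```

The picture matches the model: the plinth end is at 111.8 mm and the end fin at 89.9 mm. The module sits about 1 mm too far along +y, so I'll correct that while descending and check partway.

Request:
carry_out(motion="-0.002 0 0.02 0 0 0 0;-0.002 0 0.04 0 0 0 0;-0.002 0 0.06 0 0 0 0;-0.002 0 0.07 0 0 0 0;-0.002 0 0.076 0 0 0 0;-0.002 0 0.082 0 0 0 0;-0.002 0 0.086 0 0 0 0;-0.002 0 0.09 0 0 0 0;-0.002 0 0.09 0 0 0 0")

```text
time: 28.82
ee_pos: [0.6326, 0.1406, 0.0292]
tool_rot: [-2.292, -2.148, 0.0]
contact_force: [0.3, -0.0, -1.6]
opening: 0.0263
grip_force: 30.0
```

Request:
carry_out(motion="0.001 0 0.005 0 0 0 0;0.001 0 0.01 0 0 0 0;0.001 0 0.015 0 0 0 0;0.001 0 0.019 0 0 0 0;0.001 0 0.022 0 0 0 0;0.001 0 0.025 0 0 0 0;0.001 0 0.025 0 0 0 0;0.001 0 0.025 0 0 0 0")

```text
time: 29.82
ee_pos: [0.6327, 0.1412, 0.0177]
tool_rot: [2.292, 2.148, -0.0]
contact_force: [-2.9, -1.1, 5.9]
opening: 0.0257
grip_force: 30.0
```

```bash
python3 - <<'E'
from h import *
plan((.6327,.1412,.2,86.3),(.45,0.0,.2,80))
E
```

```text
t 29.82 p [0.6327 0.1412 0.0177] head 86.29 op 0.0257 F [-2.9 -1.1  5.9] grip 30.0
-> (0.6327, 0.1412, 0.2) -0.0001 0.0001 -0.3647 0.0 0.0001 -0.0  rows>= 2.9
-> (0.45, 0.0, 0.2) -0.3055 -0.3463 -0.3646 0.0 0.0001 0.0175  rows>= 4.7
```

Request:
carry_out(motion="0 0 0 0 0 0 0.6;0 0 0 0 0 0 0.6;0 0 0 0 0 0 0.6;0 0 0 0 0 0 0.6;0 0 0 0 0 0 0.6;0 0 -0.05 0 0 0 0.6;0 0 -0.15 0 0 0 0.6;0 0 -0.25 0 0 0 1;0 0 -0.3646 0 0 0 1;-0.3055 -0.3463 -0.3646 0 0 0.0175 1;-0.3055 -0.3463 -0.3646 0 0 0.0175 1;-0.3055 -0.3463 -0.3646 0 0 0.0175 1;-0.3055 -0.3463 -0.3646 0 0 0.0175 1;-0.3055 -0.3463 -0.3646 0 0 0.0175 1;-0.3055 -0.3463 -0.3646 0 0 0.0175 1;-0.3055 -0.3463 -0.3646 0 0 0.0175 1")

```text
time: 31.82
ee_pos: [0.4511, 0.001, 0.1992]
tool_rot: [-2.405, -2.021, -0.002]
contact_force: [-0.0, 0.3, 0.7]
opening: 0.0876
grip_force: 0.0
```

```bash
python3 - <<'E'
from h import *
plan()
c=grab('wrist');mod(c)
cv2.imwrite('pics/w8c.png',cv2.resize(c['image'][40:290,180:500][:,:,::-1],None,fx=2.4,fy=2.4,interpolation=cv2.INTER_CUBIC))
E
```

```text
t 31.82 p [0.4511 0.001  0.1992] head 80.09 op 0.0876 F [-0.   0.3  0.7] grip 0.0
orange [(array([480.7,  14.6]), 157, array([0.6392, 0.1438]), array([24.3, 17.8]), 'long-axis deg', 85.5), (array([255.1,  53. ]), 282, array([0.4072, 0.1426]), array([21.9, 14.4]), 'long-axis deg', -2.9), (array([311.7, 147.5]), 372, array([0.4464, 0.0379]), array([25. , 17.5]), 'long-axis deg', 80.1)]
block [(array([470.2,  19.8]), 843, array([0.6306, 0.1395]), array([36. , 34.3]), 'long-axis deg', 86.0), (array([622.5,   8.3]), 577, array([0.7977, 0.1309]), array([39.9, 18.4]), 'long-axis deg', -1.1), (array([255.1,  53. ]), 282, array([0.4072, 0.1426]), array([21.9, 14.4]), 'long-axis deg', -2.9), (array([462.2,  54.4]), 487, array([0.6164, 0.1065]), array([54.1,  9.6]), 'long-axis deg', -2.6), (array([462.8, 114.1]), 442, array([0.6129, 0.046 ]), array([55.1,  9.3]), 'long-axis deg', -3.7), (array([312.7, 147.5]), 413, array([0.4475, 0.0377]), array([25. , 19.7]), 'long-axis deg', 80.1), (array([174.6, 181.5]), 746, array([0.2846, 0.0274]), array([52.4, 29.2]), 'long-axis deg', -89.6)]
plate+ [(arr
[... 209 characters left out ...]
 144. ]), 2155, array([0.4461, 0.0372]), array([62.7, 48.8]), 'long-axis deg', -9.9), (array([276.2, 221.2]), 711, array([ 0.3827, -0.0505]), array([39.4, 32. ]), 'long-axis deg', 66.1)]
white [(array([313.2, 142.3]), 1301, array([0.4463, 0.0382]), array([60.9, 47.2]), 'long-axis deg', -9.9), (array([276.2, 221.3]), 669, array([ 0.3833, -0.0497]), array([37.6, 30.8]), 'long-axis deg', 66.1), (array([610.8, 253.9]), 348, array([ 0.8276, -0.1767]), array([66.9, 24.1]), 'long-axis deg', -46.8), (array([384.8, 329.9]), 351, array([ 0.4995, -0.2399]), array([41.7, 29.7]), 'long-axis deg', -10.7), (array([395.7, 353.1]), 411, array([ 0.5074, -0.2809]), array([67. , 26.1]), 'long-axis deg', -11.0)]
```

View pics/w8c.png

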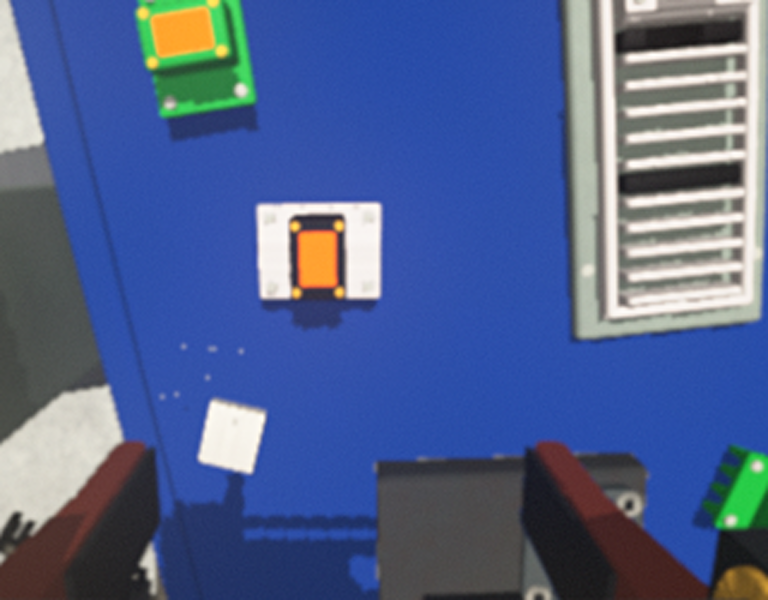

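Module B is at crop (319,252), centre (0.4463, 0.0380), heading -9.9°. The gauge block at (232,436) is clear of the fingers. I've used 13 pictures, so I'll rely on numbers from here.

```bash
python3 - <<'E'
from h import *
plan((.4463,.0378,.005,80.1))
E
```

```text
t 31.88 p [0.4509 0.001  0.1991] head 80.09 op 0.0879 F [ 0.2  0.5 -0.3] grip 0.0
-> (0.4463, 0.0378, 0.005) 0.0705 -0.0218 0.3882 0.0 -0.0002 -0.0  rows>= 3.2
```

Request:
carry_out(motion="0.04 -0.012 0.08 0 0 0 0.6;0.0705 -0.0218 0.16 0 0 0 0.6;0.0705 -0.0218 0.24 0 0 0 0.6;0.0705 -0.0218 0.3 0 0 0 0.6;0.0705 -0.0218 0.34 0 0 0 0.6;0.0705 -0.0218 0.37 0 0 0 0.6;0.0705 -0.0218 0.388 0 0 0 0.6;0.0705 -0.0218 0.388 0 0 0 0.6;0.0705 -0.0218 0.388 0 0 0 0.3;0.0705 -0.0218 0.388 0 0 0 0;0.0705 -0.0218 0.388 0 0 0 0;0.0705 -0.0218 0.388 0 0 0 0;0.0705 -0.0218 0.388 0 0 0 0;0.0705 -0.0218 0.388 0 0 0 0;0.0705 -0.0218 0.388 0 0 0 0", force=30)

```text
time: 33.75
ee_pos: [0.4459, 0.0364, 0.0054]
tool_rot: [2.406, 2.019, 0.001]
contact_force: [-1.3, -0.4, 5.8]
opening: 0.0256
grip_force: 30.0
```

```bash
python3 - <<'E'
from h import *
plan((.6286,.0762,.15,86.3),(.6286,.0762,.075,86.3))
E
```

```text
t 33.75 p [0.4459 0.0364 0.0054] head 79.99 op 0.0256 F [-1.3 -0.4  5.8] grip 30.0
-> (0.6286, 0.0762, 0.15) 0.1418 0.3463 -0.2889 0.0001 0.0 -0.0175  rows>= 3.8
-> (0.6286, 0.0762, 0.075) 0.1418 0.3462 -0.1389 0.0001 0.0 -0.0175  rows>= 3.2
```

Request:
carry_out(motion="0 0 -0.03 0 0 0 0;0 0 -0.09 0 0 0 0;0 0 -0.17 0 0 0 0;0 0 -0.25 0 0 0 0;0 0 -0.28 0 0 0 0;0.02 0.06 -0.28 0 0 -0.005 0;0.05 0.13 -0.28 0 0 -0.01 0;0.08 0.2 -0.28 0 0 -0.0175 0;0.11 0.27 -0.28 0 0 -0.0175 0;0.13 0.33 -0.28 0 0 -0.0175 0;0.139 0.346 -0.28 0 0 -0.0175 0;0.139 0.346 -0.24 0 0 -0.0175 0;0.139 0.346 -0.18 0 0 -0.0175 0;0.139 0.346 -0.14 0 0 -0.0175 0;0.139 0.346 -0.14 0 0 -0.0175 0;0.139 0.346 -0.14 0 0 -0.0175 0")

```text
time: 35.75
ee_pos: [0.6281, 0.0751, 0.0757]
tool_rot: [2.292, 2.148, 0.001]
contact_force: [0.0, -0.3, -1.0]
opening: 0.0255
grip_force: 30.0
```

```bash
python3 - <<'E'
from h import *
plan((.6286,.0749,.03,86.3))
c=grab('wrist','w9.png');g=c['image'].astype(float)
s,p,R=tool();u=np.array([np.cos(np.radians(86.3)),np.sin(np.radians(86.3))])
for a,b in ((296,306),(340,350)):
    G=g[100:240,a:b].mean(1).sum(1);d=np.abs(np.diff(G))
    for i in range(1,len(d)-1):
        if d[i]>40 and d[i]>=d[i-1] and d[i]>d[i+1]:
            r=i+100.5;q=[onz(c,[[(a+b)/2,r]],z)[0][:2] for z in (.0933,.024,.030,.066)]
            print(a,r,'plate rel TCP',round((q[0]-p[:2])@u*1000,1),'z24/30/66 rel C',[round((k-[.6286,.0764])@u*1000,1) for k in q[1:]])
E
```

```text
t 35.75 p [0.6281 0.0751 0.0757] head 86.3 op 0.0255 F [ 0.  -0.3 -1. ] grip 30.0
-> (0.6286, 0.0749, 0.03) -0.0003 0.001 0.0913 0.0001 -0.0 0.0  rows>= 0.7
296 156.5 plate rel TCP 50.4 z24/30/66 rel C [np.float64(38.7), np.float64(39.6), np.float64(45.0)]
296 170.5 plate rel TCP 42.5 z24/30/66 rel C [np.float64(27.5), np.float64(28.7), np.float64(35.8)]
296 173.5 plate rel TCP 40.7 z24/30/66 rel C [np.float64(25.0), np.float64(26.3), np.float64(33.8)]
296 178.5 plate rel TCP 37.8 z24/30/66 rel C [np.float64(20.9), np.float64(22.3), np.float64(30.4)]
296 183.5 plate rel TCP 34.9 z24/30/66 rel C [np.float64(16.8), np.float64(18.3), np.float64(27.0)]
296 188.5 plate rel TCP 31.9 z24/30/66 rel C [np.float64(12.7), np.float64(14.2), np.float64(23.6)]
296 193.5 plate rel TCP 29.0 z24/30/66 rel C [np.float64(8.5), np.float64(10.1), np.float64(20.1)]
296 200.5 plate rel TCP 24.8 z24/30/66 rel C [np.float64(2.5), np.float64(4.4), np.float64(15.2)]
296 209.5 plate rel TCP 19.2 z24/30/66 rel C [np.float64(-5.2), np.float64(-3.2), np.float64(8.9)]
296 230.5 plate rel TCP 6.0 z24/30/66 rel C [np
[... 549 characters left out ...]
.0)]
340 188.5 plate rel TCP 31.9 z24/30/66 rel C [np.float64(12.7), np.float64(14.2), np.float64(23.6)]
340 193.5 plate rel TCP 29.0 z24/30/66 rel C [np.float64(8.5), np.float64(10.1), np.float64(20.1)]
340 196.5 plate rel TCP 27.2 z24/30/66 rel C [np.float64(5.9), np.float64(7.7), np.float64(18.0)]
340 200.5 plate rel TCP 24.7 z24/30/66 rel C [np.float64(2.5), np.float64(4.3), np.float64(15.2)]
340 209.5 plate rel TCP 19.2 z24/30/66 rel C [np.float64(-5.2), np.float64(-3.2), np.float64(8.8)]
340 225.5 plate rel TCP 9.2 z24/30/66 rel C [np.float64(-19.4), np.float64(-17.0), np.float64(-2.8)]
340 230.5 plate rel TCP 6.0 z24/30/66 rel C [np.float64(-23.9), np.float64(-21.4), np.float64(-6.5)]
```

Request:
carry_out(motion="0 0.001 0.02 0 0 0 0;0 0.001 0.04 0 0 0 0;0 0.001 0.06 0 0 0 0;0 0.001 0.07 0 0 0 0;0 0.001 0.076 0 0 0 0;0 0.001 0.082 0 0 0 0;0 0.001 0.086 0 0 0 0;0 0.001 0.09 0 0 0 0;0 0.001 0.094 0 0 0 0;0 0.001 0.094 0 0 0 0")

```text
time: 37.05
ee_pos: [0.6282, 0.0748, 0.0279]
tool_rot: [-2.292, -2.148, 0.0]
contact_force: [-0.3, -1.5, -1.6]
opening: 0.0257
grip_force: 30.0
```

Request:
carry_out(motion="0 0 0.005 0 0 0 0;0 0 0.01 0 0 0 0;0 0 0.015 0 0 0 0;0 0 0.018 0 0 0 0;0 0 0.021 0 0 0 0;0 0 0.021 0 0 0 0;0 0 0.021 0 0 0 0")

```text
time: 37.92
ee_pos: [0.6283, 0.0749, 0.0184]
tool_rot: [2.292, 2.148, -0.001]
contact_force: [-2.5, -0.5, 6.8]
opening: 0.0258
grip_force: 30.0
```

```bash
python3 - <<'E'
from h import *
plan((.6282,.0748,.25,86.3))
E
```

```text
t 37.92 p [0.6283 0.0749 0.0184] head 86.29 op 0.0258 F [-2.5 -0.5  6.8] grip 30.0
-> (0.6282, 0.0748, 0.25) -0.0004 -0.0002 -0.4631 0.0 0.0001 -0.0  rows>= 3.7
```

Request:
carry_out(motion="0 0 0 0 0 0 0.6;0 0 0 0 0 0 0.6;0 0 0 0 0 0 0.6;0 0 0 0 0 0 0.6;0 0 0 0 0 0 0.6;0 0 -0.05 0 0 0 0.6;0 0 -0.15 0 0 0 0.6;0 0 -0.25 0 0 0 1;0 0 -0.37 0 0 0 1;0 0 -0.49 0 0 0 1;-0.045 0 -0.5 0 0 0 1;-0.045 0 -0.5 0 0 0 1;-0.045 0 -0.5 0 0 0 1")

```text
time: 39.55
ee_pos: [0.6262, 0.0529, 0.2664]
tool_rot: [-2.291, -2.148, 0.002]
contact_force: [-0.6, -0.0, 1.1]
opening: 0.0876
grip_force: 0.0
```

```bash
python3 - <<'E'
from h import *
c=grab('wrist');H,S,V=hsv(c)
cv2.imwrite('pics/w10c.png',cv2.resize(c['image'][0:250,150:480][:,:,::-1],None,fx=2.4,fy=2.4,interpolation=cv2.INTER_CUBIC))
for r in rect(c,(H<18)&(S>170)&(V>150),.066,amin=80): print('orange',r)
for r in rect(c,(S<70)&(V>100),.012,amin=1500): print('grey',r)
for r in rect(c,(S<70)&(V>100),.062,amin=1500): print('cover?',r)
plan((.590,.30,.28,86.4))
E
```

```text
orange (array([510.2,  59.2]), 4884, array([0.8639, 0.1867]), array([111.6,  91. ]), 'long-axis deg', -89.9)
orange (array([322.5,  98.1]), 119, array([0.6325, 0.1417]), array([23.5, 15.9]), 'long-axis deg', 86.3)
orange (array([149., 111.]), 213, array([0.4146, 0.1423]), array([23. , 14.7]), 'long-axis deg', -4.7)
orange (array([322.4, 151.8]), 264, array([0.6283, 0.0765]), array([24.2, 16.6]), 'long-axis deg', 86.3)
grey (array([ 42., 116.]), 20534, array([0.2043, 0.0726]), array([505.1, 193.8]), 'long-axis deg', 70.7)
grey (array([277.3,  18. ]), 2804, array([0.5773, 0.2454]), array([101.4,  53.1]), 'long-axis deg', -4.3)
grey (array([580.1, 147.5]), 28368, array([1.0402, 0.0318]), array([453.3, 257.2]), 'long-axis deg', -89.1)
grey (array([322.8, 142. ]), 8930, array([0.6286, 0.0763]), array([221.6, 100. ]), 'long-axis deg', 86.3)
grey (array([114.2, 243.6]), 1666, array([ 0.2741, -0.0672]), array([138.4,  58.1]), 'long-axis deg', 24.9)
grey (array([318.7, 309.8]), 8794, array([ 0.6061, -0.2239]), array([615.4, 106.9]), 'long-axis deg', -3.6)
grey (array([350.7, 347.1]), 2475, ar
[... 287 characters left out ...]
r? (array([580.1, 147.5]), 28368, array([0.9939, 0.0428]), array([402. , 228.1]), 'long-axis deg', -89.1)
cover? (array([322.8, 142. ]), 8930, array([0.6288, 0.0823]), array([196.5,  88.7]), 'long-axis deg', 86.3)
cover? (array([114.2, 243.6]), 1666, array([ 0.3144, -0.045 ]), array([122.7,  51.5]), 'long-axis deg', 24.9)
cover? (array([318.7, 309.8]), 8794, array([ 0.6089, -0.1839]), array([545.8,  94.8]), 'long-axis deg', -3.6)
cover? (array([350.7, 347.1]), 2475, array([ 0.6452, -0.2343]), array([175.8,  70.7]), 'long-axis deg', 3.6)
t 39.6 p [0.6261 0.0532 0.2662] head 86.35 op 0.0877 F [ 0.2  0.5 -0.4] grip 0.0
-> (0.59, 0.3, 0.28) 0.4879 -0.1036 -0.0272 -0.0003 -0.0 -0.0001  rows>= 4.0
```

View pics/w10c.png

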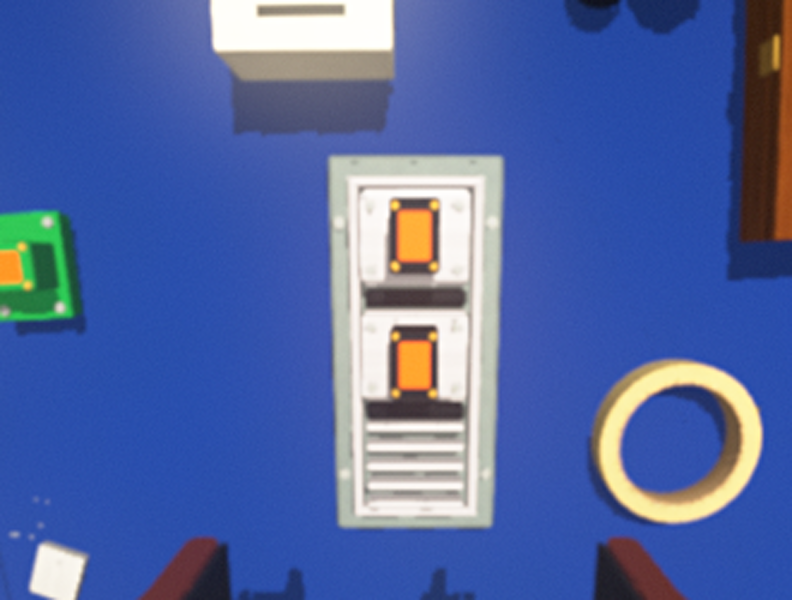

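Both modules are seated flat in bays 3 and 2, at crop (414,237) and (414,364). Next I measure the standing cover.

Request:
carry_out(motion="0.4879 -0.1036 0 0 0 0 1;0.4879 -0.1036 0 0 0 0 1;0.4879 -0.1036 0 0 0 0 1;0.4879 -0.1036 0 0 0 0 1;0.4879 -0.1036 0 0 0 0 1;0.4879 -0.1036 0 0 0 0 1;0.4879 -0.1036 0 0 0 0 1;0.4879 -0.1036 0 0 0 0 1")

```text
time: 40.6
ee_pos: [0.5917, 0.2975, 0.2673]
tool_rot: [2.294, 2.145, -0.001]
contact_force: [0.4, -0.0, -0.1]
opening: 0.0881
grip_force: 0.0
```

```bash
python3 - <<'E'
from h import *
c=grab('wrist');H,S,V=hsv(c)
for th in (180,215):
  for r in rect(c,(S<60)&(V>th),.062,amin=3000): print('white',r)
q=proj(c,[[.590,.339,.096]])[0];print(q)
box=np.zeros(V.shape,bool);x,y=q.astype(int);box[y-50:y+50,x-20:x+20]=1
for th in (125,150): print('handle',rect(c,(V<th)&box,.096,amin=150))
plan((.590,.339,.15,86.3),(.590,.339,.048,86.3))
E
```

```text
white (array([ 60.6, 118.5]), 29147, array([0.2532, 0.349 ]), array([389.6, 217.2]), 'long-axis deg', 71.2)
white (array([318.2, 129.1]), 10769, array([0.5901, 0.3392]), array([213.2,  89.4]), 'long-axis deg', 86.4)
white (array([228.9,  96.6]), 3923, array([0.4773, 0.3954]), array([115. ,  83.9]), 'long-axis deg', 84.3)
white (array([318.2, 129.1]), 10170, array([0.5902, 0.3395]), array([210.5,  88.2]), 'long-axis deg', 86.1)
white (array([229.3,  95. ]), 3448, array([0.477 , 0.3921]), array([106.6,  81.4]), 'long-axis deg', 83.6)
white (array([ 57.6, 169.1]), 14686, array([0.2348, 0.3009]), array([276.9, 202.6]), 'long-axis deg', 69.2)
[317.92180881 139.7824382 ]
handle []
handle [(array([317.6, 138.2]), 800, array([0.5902, 0.3391]), array([91.3, 11.9]), 'long-axis deg', 85.8)]
t 40.65 p [0.5916 0.2978 0.2675] head 86.17 op 0.0876 F [-0.4 -0.2  0.3] grip 0.0
-> (0.59, 0.339, 0.15) 0.0821 -0.0087 0.2349 0.0 0.0001 -0.0004  rows>= 2.0
-> (0.59, 0.339, 0.048) 0.0822 -0.0087 0.4389 0.0 0.0001 -0.0004  rows>= 3.6
```

Request:
carry_out(motion="0.082 -0.0087 0.1 0 0 -0.0004 1;0.082 -0.0087 0.2 0 0 -0.0004 0.6;0.082 -0.0087 0.3 0 0 -0.0004 0.6;0.082 -0.0087 0.36 0 0 -0.0004 0.6;0.082 -0.0087 0.4 0 0 -0.0004 0.6;0.082 -0.0087 0.42 0 0 -0.0004 0.6;0.082 -0.0087 0.432 0 0 -0.0004 0.6;0.082 -0.0087 0.438 0 0 -0.0004 0.6;0.082 -0.0087 0.438 0 0 -0.0004 0.6")

```text
time: 41.78
ee_pos: [0.5896, 0.3406, 0.0491]
tool_rot: [2.289, 2.151, 0.001]
contact_force: [0.9, 0.3, 0.1]
opening: 0.0523
grip_force: 0.0
```

Request:
carry_out(motion="0 0 0 0 0 0 0;0 0 0 0 0 0 0;0 0 0 0 0 0 0;0 0 0 0 0 0 0;0 0 0 0 0 0 0;0 0 0 0 0 0 0;0 0 0 0 0 0 0", force=45)

```text
time: 42.65
ee_pos: [0.5894, 0.3403, 0.0485]
tool_rot: [2.289, 2.151, 0.0]
contact_force: [1.6, -0.6, -0.5]
opening: 0.0138
grip_force: 45.0
```

```bash
python3 - <<'E'
from h import *
plan((.5896,.34,.18,86.3),(.6287,.0776,.18,86.3),(.6287,.0776,.09,86.3))
E
```

```text
t 42.65 p [0.5894 0.3403 0.0485] head 86.43 op 0.0138 F [ 1.6 -0.6 -0.5] grip 45.0
-> (0.5896, 0.34, 0.18) -0.0005 0.0004 -0.2631 0.0 0.0 0.0004  rows>= 2.1
-> (0.6287, 0.0776, 0.18) -0.5194 0.1112 -0.263 0.0 0.0 0.0004  rows>= 4.7
-> (0.6287, 0.0776, 0.09) -0.5194 0.1111 -0.083 0.0 0.0 0.0004  rows>= 4.3
```

Request:
carry_out(motion="0 0 -0.02 0 0 0 0;0 0 -0.06 0 0 0 0;0 0 -0.12 0 0 0 0;0 0 -0.19 0 0 0 0;0 0 -0.26 0 0 0 0;-0.04 0.01 -0.263 0 0 0.0004 0;-0.11 0.024 -0.263 0 0 0.0004 0;-0.19 0.041 -0.263 0 0 0.0004 0;-0.27 0.058 -0.263 0 0 0.0004 0;-0.35 0.075 -0.263 0 0 0.0004 0;-0.43 0.092 -0.263 0 0 0.0004 0;-0.5 0.107 -0.263 0 0 0.0004 0;-0.52 0.111 -0.263 0 0 0.0004 0;-0.52 0.111 -0.22 0 0 0.0004 0;-0.52 0.111 -0.16 0 0 0.0004 0;-0.52 0.111 -0.11 0 0 0.0004 0;-0.52 0.111 -0.085 0 0 0.0004 0;-0.52 0.111 -0.085 0 0 0.0004 0;-0.52 0.111 -0.085 0 0 0.0004 0")

```text
time: 45.02
ee_pos: [0.629, 0.0783, 0.0918]
tool_rot: [2.291, 2.149, 0.002]
contact_force: [-0.5, -0.3, -3.1]
opening: 0.0135
grip_force: 45.0
```

```bash
python3 - <<'E'
from h import *
plan((.6287,.0774,.0765,86.3),(.6287,.0774,.0605,86.3))
c=grab('wrist');H,S,V=hsv(c);s,p,R=tool()
zt=p[2]-.0485+.062
for th in (180,215): 
  for r in rect(c,(S<60)&(V>th),zt,amin=3000):
    if r[3][0]<260: print('cover',round(zt,4),r)
q=proj(c,[[p[0],p[1],zt+.034]])[0];x,y=q.astype(int);print(q)
box=np.zeros(V.shape,bool);box[max(y-50,0):y+50,x-25:x+25]=1
g=c['image'][:, :].astype(float).sum(2)
for r in (60,80,100):
    d=np.abs(np.diff(g[r]));k=[int(i) for i in range(200,450) if d[i]>60 and d[i]>=d[i-1] and d[i]>d[i+1]];print(r,k)
d=np.abs(np.diff(g[:,300:312].mean(1)));print([int(i) for i in range(1,200) if d[i]>30 and d[i]>=d[i-1] and d[i]>d[i+1]])
cv2.imwrite('pics/w11.png',c['image'][:,:,::-1])
E
```

```text
t 45.02 p [0.629  0.0783 0.0918] head 86.33 op 0.0135 F [-0.5 -0.3 -3.1] grip 45.0
-> (0.6287, 0.0774, 0.0765) -0.0018 -0.0006 0.0306 0.0002 -0.0001 0.0001  rows>= 0.2
-> (0.6287, 0.0774, 0.0605) -0.0018 -0.0007 0.0626 0.0002 -0.0001 0.0001  rows>= 0.5
cover 0.1055 (array([322.3, 144.7]), 24867, array([0.6314, 0.1228]), array([120.4,  86.5]), 'long-axis deg', 86.3)
cover 0.1055 (array([322.5, 144.8]), 24206, array([0.6314, 0.1225]), array([120.1,  85.9]), 'long-axis deg', 86.4)
[323.23255976 264.65303288]
60 [240, 402]
80 [241, 401]
100 [242, 400]
[53, 83, 94, 125, 135, 167, 173]
```

The cover is +0.7 mm along y and centred in x. I'll correct that and lower it slowly over the rim.

Request:
carry_out(motion="-0.0014 0 0.01 0 0 0 0;-0.0014 0 0.02 0 0 0 0;-0.0014 0 0.028 0 0 0 0;-0.0014 0 0.032 0 0 0 0;-0.0014 0 0.036 0 0 0 0;-0.0014 0 0.04 0 0 0 0;-0.0014 0 0.044 0 0 0 0;-0.0014 0 0.048 0 0 0 0;-0.0014 0 0.048 0 0 0 0;-0.0014 0 0.048 0 0 0 0")

```text
time: 46.32
ee_pos: [0.6285, 0.0768, 0.067]
tool_rot: [2.292, 2.148, 0.0]
contact_force: [-0.3, -0.6, -2.6]
opening: 0.0135
grip_force: 45.0
```

Request:
carry_out(motion="0 0 0.004 0 0 0 0;0 0 0.008 0 0 0 0;0 0 0.011 0 0 0 0;0 0 0.013 0 0 0 0;0 0 0.015 0 0 0 0;0 0 0.017 0 0 0 0;0 0 0.017 0 0 0 0")

```text
time: 47.2
ee_pos: [0.6288, 0.0767, 0.0601]
tool_rot: [2.292, 2.147, 0.0]
contact_force: [-3.5, -2.2, 10.0]
opening: 0.0135
grip_force: 45.0
```

Request:
carry_out(motion="0 0 -0.002 0 0 0 0;0 0 -0.002 0 0 0 0.6;0 0 -0.002 0 0 0 0.6;0 0 -0.002 0 0 0 0.6;0 0 -0.002 0 0 0 0.6;0 0 -0.002 0 0 0 0.6;0 0 -0.05 0 0 0 0.6;0 0 -0.15 0 0 0 0.8;0 0 -0.25 0 0 0 1;0 0 -0.35 0 0 0 1;-0.045 0 -0.41 0 0 0 1;-0.045 0 -0.41 0 0 0 1;-0.045 0 -0.41 0 0 0 1")

```text
time: 48.82
ee_pos: [0.6264, 0.0545, 0.2623]
tool_rot: [-2.291, -2.148, 0.002]
contact_force: [-0.2, 0.7, 0.1]
opening: 0.0883
grip_force: 0.0
```

```bash
python3 - <<'E'
from h import *
c=grab('wrist','w12.png');H,S,V=hsv(c)
for r in rect(c,(S<25)&(V>225),.074,amin=3000):
    if r[3][0]<260: print('cover top',r)
for r in rect(c,(S<70)&(V>100),.012,amin=3000):
    if r[3][0]<300: print('all grey',r)
m=((H<18)&(S>170)&(V>150))
for r in rect(c,m,.053,amin=80): print('orange',r)
g=c['image'].astype(int)
print(proj(c,[[.6286,.0764,.012]]))
for y in (90,130,180): print(y,[tuple(v) for v in g[y,275:295:2].tolist()],'|',[tuple(v) for v in g[y,350:374:2].tolist()])
plan()
E
```

```text
cover top (array([322.8, 144.3]), 9254, array([0.6287, 0.0764]), array([209.3,  84.9]), 'long-axis deg', 86.4)
all grey (array([322.5, 146.4]), 11583, array([0.628 , 0.0665]), array([248.6, 103.9]), 'long-axis deg', 86.3)
orange (array([147.2, 112.4]), 227, array([0.4073, 0.1426]), array([24. , 15.6]), 'long-axis deg', -0.1)
[[322.47090141 148.03083639]]
90 [(66, 82, 141), (68, 83, 143), (70, 83, 143), (71, 86, 143), (70, 84, 145), (153, 148, 163), (253, 250, 236), (251, 248, 238), (251, 249, 238), (251, 248, 237)] | [(251, 249, 239), (251, 249, 238), (251, 250, 241), (252, 251, 241), (252, 250, 236), (145, 141, 161), (67, 83, 145), (65, 83, 142), (65, 82, 143), (64, 79, 141), (62, 80, 142), (62, 79, 142)]
130 [(72, 84, 145), (73, 86, 144), (77, 88, 146), (82, 92, 149), (81, 92, 149), (84, 91, 144), (245, 237, 212), (253, 250, 238), (252, 249, 237), (252, 249, 238)] | [(252, 250, 240), (252, 250, 239), (252, 250, 239), (253, 251, 240), (241, 230, 209), (80, 91, 144), (77, 89, 146), (75, 85, 144), (74, 87, 146), (72, 85, 143), (69, 83, 142), (68, 84, 144)]
180 [(67, 80, 142), (69, 83, 143), (71, 83, 143), (76, 86, 145), (74, 84, 144), (75, 87, 145), (105, 107, 147), (253, 244, 226), (252, 248, 237), (252, 248, 236)] | [(252, 249, 237), (252, 249, 238), (252, 249, 237), (251, 242, 221), (87, 94, 143), (77, 88, 146), (76, 87, 146), (75, 86, 144), (74, 86, 145), (74, 88, 146), (71, 84, 146), (69, 83, 144)]
t 48.88 p [0.6261 0.0548 0.2619] head 86.34 op 0.0879 F [ 0.4 -0.2 -0.7] grip 0.0
```

```bash
python3 - <<'E'
from h import *
a=cv2.imread('pics/scene0.png').astype(int);c=grab('scene');b=c['image'][:,:,::-1].astype(int)
m=cv2.morphologyEx((np.abs(a-b).sum(2)>90).astype(np.uint8),cv2.MORPH_OPEN,np.ones((3,3)))
n,l,s,ce=cv2.connectedComponentsWithStats(m)
for i in range(1,n):
    if s[i,4]>15: print('diff',ce[i].round(0),s[i])
H,S,V=hsv(c)
for r in rect(c,((H<4)|(H>175))&(S>170)&(V>110),.053,amin=20): print('red',r)
H,S,V=hsv(c)
for r in rect(c,(H>5)&(H<18)&(S>180)&(V>200),.053,amin=12): print('orange',r[:3])
E
```

```text
diff [45. 96.] [    0     0   109   253 16402]
diff [208.   1.] [200   0  18   3  49]
diff [250.   1.] [227   0  44   4 145]
diff [283.   2.] [279   0   9   5  44]
diff [336.  16.] [ 289    0   78   47 1677]
diff [184.   8.] [182   7   6   3  18]
diff [337.  87.] [ 296   40   83  101 3372]
diff [300.  88.] [295  86  11   5  40]
diff [233. 159.] [222 146  22  26 413]
diff [ 11. 174.] [  6 168  11  12  64]
diff [ 62. 174.] [ 56 173  13   4  46]
diff [255. 185.] [244 172  22  27 436]
diff [  2. 185.] [  0 176   5  19  89]
diff [ 23. 208.] [ 16 193  15  27 209]
diff [276. 240.] [263 225  26  31 577]
diff [ 50. 248.] [ 41 239  19  22 117]
diff [367. 258.] [358 247  16  26 266]
diff [377. 255.] [374 248   8  14  77]
diff [  4. 252.] [  2 250   4   5  18]
diff [102. 261.] [ 99 257   7   9  33]
diff [ 48. 325.] [   0  258  117  142 5610]
diff [330. 288.] [328 286   4   5  19]
diff [341. 288.] [340 286   4   5  18]
diff [381. 303.] [379 301   6   5  24]
diff [ 30. 315.] [ 27 313   7   5  31]
diff [326. 362.] [ 286  318   95   82 3125]
diff [132. 349.] [130 345   5   8  32]
diff [139. 368.] [128 355  27  25 414]
diff [105. 372.] [103 370   5   4  19]
diff [ 16. 375.] [ 14 374   5   4  18]
diff [ 15. 385.] [ 12 379   8  12  65]
diff [ 22. 391.] [  5 378  29  22 249]
diff [  5. 382.] [  4 380   4   5  19]
diff [  1. 389.] [  0 386   3   7  20]
diff [132. 394.] [109 386  42  14 350]
red (array([225.1,   6.2]), 28, array([0.8035, 1.4911]), array([90.9, 44.6]), 'long-axis deg', 66.6)
red (array([432.2,  84. ]), 22, array([1.2535, 0.4148]), array([43.3, 14.3]), 'long-axis deg', 59.0)
red (array([232.6, 158.3]), 245, array([0.4458, 0.3656]), array([93.3, 56.4]), 'long-axis deg', 85.7)
red (array([332.9, 390.4]), 80, array([ 0.3904, -0.3831]), array([33.7, 13.8]), 'long-axis deg', 71.4)
orange (array([439.6, 305.8]), 34, array([ 0.6864, -0.3338]))
```

```bash
python3 - <<'E'
from h import *
c=grab('scene')
for im in (cv2.imread('pics/scene0.png')[:,:,::-1].copy(),c['image']):
    H,S,V=[x.astype(int) for x in cv2.split(cv2.cvtColor(im,cv2.COLOR_RGB2HSV))]
    for nm,m in (('green',(H>45)&(H<80)&(S>150)&(V>60)),('beige',(H>15)&(H<30)&(S>40)&(S<140)&(V>150))):
        n,l,s,ce=cv2.connectedComponentsWithStats(m.astype(np.uint8))
        print(nm,[(ce[i].round(1).tolist(),int(s[i,4])) for i in range(1,n) if s[i,4]>120 and 180<ce[i][0]<460 and 130<ce[i][1]<330])
E
```

```text
green [([247.5, 218.6], 240), ([385.3, 257.2], 350), ([435.7, 315.0], 415)]
beige [([388.6, 201.1], 302)]
green [([247.5, 218.6], 240), ([385.2, 257.2], 353), ([435.8, 315.0], 417)]
beige [([388.6, 201.1], 303)]
```

Nothing else has moved. The remaining image differences are shadows and the arm itself, so I'm handing in.

```bash
python3 -c "
from rig import job
print(job.hand_in())"
```

```text
the job is handed in; nothing more can be done
None
```

The job is handed in at about 49 s: the one red blank is in the tray, both modules are fully down in bays 2 and 3, and the cover is back home on the flange; I compared the tape roll and green look-alikes directly (unmoved), while the loupe and gauge block only showed no change in a before/after image comparison.

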